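# Hang the lift-off door on the pin-tin pen

### The arm

A 6-joint arm with a two-finger parallel gripper is mounted at the origin on the work surface. World frame = base frame: x ahead of the robot, y to its left, z up, the work surface at z = 0. Lengths are in m, angles in degrees, forces in N, time in s.
With the tool pointing down it reaches from about 0.35 to 0.875 m from the base axis. Payload 4.2 kg.
Tool frame: the origin (TCP) lies midway between the tips of the shut fingers; the grasp point (between the pads) lies r.pinch_z behind it (r.pinch_z is the distance from the TCP to the grasp point, in m); z points along the fingers, y is the direction in which the jaws open and shut (so a half turn about z gives the same grasp; the last joint's range is limited). The gripper opens to 87 mm and grips with 3 to 60 N. Pads are 19 mm wide; open, the fingers measure 117 mm over their backs; the gripper's body (75 mm by 190 mm) begins 51 mm behind the grasp point.
Start: joints at [-57.892, 22.042, 0.453, 0, -68.411, -14.817], TCP at [0.186, -0.597, 0.223] pointing down, gripper open.
Joint ranges: [-179.83, 179.83], [-69.29, 118.12], [-61.27, 80.66], [-181.25, 117.63], [-171.15, -9.14], [-177.46, 177.46]. Speed limits (degrees/s): [159.86, 159.86, 180, 180, 180, 180].

### API

Orientations are given as a 3x3 rotation matrix whose columns are the frame's x, y, z axes.
In Python, from station import r gives the robot as it stands. The module is installed in compiled form; this text tells all that it offers.
- The arm moves only by the tool play_rows, never from a script. Its argument "deltas" is a list of rows, each a list of 7 numbers: the shift along the tool's x, y, z in units of 25 mm (1.0 is 25 mm), then the turn, a rotation vector about the tool's x, y, z in units of 5 degrees (1.0 is 5 degrees), then the finger opening in mm, from 0 to 87. In form: [[tx, ty, tz, wx, wy, wz, fingers], ...]. A call has 1 to 12 rows; each row is the pose to reach, as a shift and turn from the pose commanded when the call began, along the tool's axes at that moment; what a row does not reach only later rows make up. A row lasts 1/10 s, in which the tool goes at most 50 mm and 8.59 degrees, less where a joint would pass 70% of its speed; a pose out of reach is approached as far as the arm can. A call with a gripper value outside its range is refused whole. The fingers move at their own pace and stop on an object; the grip force is fixed at half the most. Time passes only in rows, so rows that repeat a pose let the fingers close. It gives the time, the measured TCP pose, the force and the opening at its end, in the units of the state.
- r.sense(): the state, without advancing time (a new reading comes with each control period).
- r.capture(name): name is "side" or "top"; returns a dict with "pixels" (400x640x3 uint8, red, green, blue), "camera_matrix" (3x3 intrinsics, pixels), "R" (3x3) and "t" (3): a world point X has camera coordinates R X + t. Camera axes: x right, y down, z forward; pixel columns grow to the right and rows downward; lengths in m; the calibration is good to about 2 mm. A picture is of the moment at which its call begins. There is no depth.
- r.finish_job(): hands the job in, once; it reports no verdict.
Trained networks look in the newest picture that a camera, given by its name, has taken for a name from the list of things; names that differ only in an ending like _2 or _b are one class to them, and where a whole thing is asked for, a point or a joint stands for the part that bears it (a point fixed in the world has none). Each returns a list of dicts, best first, with "score" (0 to 1); they miss things now and then, are a little off and sometimes report something else, mostly with a low value. They report only what shows in the picture. A call takes as long as a camera call. They do not tell look-alikes from the thing itself.
- r.spot_in(camera, target): "centre" ([x, y, z] in m, in world coordinates, good to about 4 mm: the middle of the surface that is visible of it).
- r.cut_out(camera, target): "region" (400x640 bool, what is visible of it).
The state is a dict: "time_s": time; "joints": joint angles; "joint_velocities": joint speeds; "effort": joint torques, N m; "tcp_pos": TCP position; "ee_rot": TCP orientation; "wrist_force": force on the tool from outside, world axes, zero at the start; "moment": the same for the moment, N m; "gripper_width": opening from 0.0 (shut) to 1.0 (fully open).
Only numpy, scipy, OpenCV 4.12 (cv2) and the standard library are available. Lean on these libraries where they do the work, as an engineer would, in place of code of your own. Each camera call takes 0.05 s, during which the arm holds its last target.

### The job

Draw the red-knobbed bolt fully back and move every tin of pins from the pen's doorway to well inside the pen, and only then take the door out of its rack and lower it, front outwards, so that both knuckles sit fully down on their hinge pins. Finish with the door shut, the bolt shot fully across it and all the tins inside; leave everything else on the bench where it is.

Things in the scene. Friction and masses are not known exactly. Their poses are not given: they have to be found in the camera images.
- pen: three-sided plywood pen fixed to the bench, which is its floor; no top; its open side (the doorway) faces its own -x, roughly towards the robot. Origin: on the bench, in the pen's middle; z up. In its own frame the inside runs x -82 to +73, y -123 to +123 mm; walls 12 mm thick, 70 mm high. Outside the +y wall is the hinge post, outside the -y wall the bolt. Its place and yaw vary.
- pin_low (a point): foot of the lower hinge pin, on its bracket's top, 30 mm above the bench; x -94, y +150 mm of the pen. The brass pin, 7 mm thick, round-tipped, points up 14 mm from here. Brackets are steel, 8 mm thick, y +140 to +160 mm, and reach from x -106 mm back to the grey post (front face x -78 mm, 104 mm high).
- pin_high (a point): foot of the upper hinge pin: the same, straight above the lower one, 100 mm above the bench. Between the lower pin's tip and the upper bracket's underside there are 48 mm, so the door must come in from the side, raised, with its lower knuckle (18 mm tall) in that gap, and then be lowered.
- door: loose lift-off wooden door, 0.2 to 0.4 kg, at the start upright in the rack. Panel 14 mm thick (x), 264 mm wide (y -132 to +132), 120 mm high; origin: middle of the panel's underside, z up; front at -x, with a brass knob 24 mm proud at y -60, z 55 mm. Centre of mass within 10 mm of the panel's middle in y. Two hinge knuckles stand off its +y edge, on an axis at x 0, y +150 mm.
- doorstep (a point): point of the pen where the door's origin comes when it is hung and shut: x -94, y 0, z 12 mm of the pen, door's yaw = pen's yaw. The panel is then 5 mm in front of the side walls' ends, its top edge 132 mm above the bench. Hung, it swings freely on the pins, outwards to the pen's -x.
- knuckle_low (a point): centre of the lower knuckle's hole at its underside, 18 mm above the panel's lower edge; it sits on pin_low when hung. Knuckles are upright steel tubes 20 mm across, 18 mm tall, with a hole of 11 mm right through.
- knuckle_high (a point): centre of the upper knuckle's hole at its underside, 88 mm above the panel's lower edge; it sits on pin_high when hung
- rack: dark wooden rack fixed to the bench in which the door stands: base 90 x 220 x 8 mm, and two rails along its y, 200 mm long, tops 48 mm above the bench, 16 mm apart, with the door between them (standing on the base). Origin: on the bench, in the middle; the standing door has the same yaw.
- bolt (a joint): slide of the bolt, m: 0 drawn fully back (tip 16 mm clear of the shut door's edge), 0.045 fully shot to the pen's +y, tip 29 mm over the door. About 1.5 N of friction; stays where left. Its 12 mm round bar lies at x -118 mm of the pen, 105 mm above the bench, 11 mm in front of the shut door. At the start it is shot, in the way of the door.
- bolt_knob (a point): top centre of the bolt's upright red knob, a cylinder 14 mm thick standing from 110 to 180 mm above the bench; moves with the bolt: x -118 mm of the pen, y -185 mm drawn back, y -140 mm shot. Below it a grey block (x -132 to -32, y -200 to -150 mm, 94 mm high) carries the bolt.
- tin_a: blue round closed tin of wig pins, 45 mm across, 34 mm high, about 0.1 kg; origin: centre of its underside, z up. At the start it stands in the doorway, under the line of the door. May be absent.
- tin_b: brass-coloured round closed tin of wig pins, 45 mm across, 34 mm high, about 0.1 kg; origin: centre of its underside, z up. At the start it stands in the doorway, under the line of the door. May be absent.
- tin_c: red round closed tin of wig pins, 45 mm across, 34 mm high, about 0.1 kg; origin: centre of its underside, z up. At the start it stands in the doorway, under the line of the door. May be absent.
- tin_d: bare aluminium round closed tin of wig pins, 45 mm across, 34 mm high, about 0.1 kg; origin: centre of its underside, z up. At the start it stands in the doorway, under the line of the door. May be absent.
- hair_card: bystander: a dark wooden hair card with a rubber pad, 130 x 80 x 24 mm; origin: underside
- dressing_brush: bystander: a hand brush lying on the bench; origin: underside
- setting_jar: bystander: an amber jar, 56 mm across, 75 mm high; origin: underside
- thread_spool: bystander: a wooden spool, 44 mm across, 50 mm high; origin: underside
- red_box: bystander: an open red plastic box, 110 x 150 x 45 mm; origin: underside
- tail_comb: bystander: a black tail comb lying flat, about 200 mm long; origin: underside
Not all that is in view belongs to the job. Of the things that look like the tin_d, take the one that is nearest to the robot's base at the start. Of the things that look like the tin_a, the smaller one is meant.

How it is judged (in metres and radians):
On the way, in this order (a step that is already met when the one before it is completed fails the run):
1. the bolt is drawn back and every tin stands inside the pen (value of joint bolt below 0.008 m and x of tin_a in the frame of pen between -0.06 and 0.058 m and y of tin_a in the frame of pen between -0.106 and 0.106 m and height (world z) of each of tin_a, tin_b, tin_c, tin_d below 0.03 m and x of tin_b in the frame of pen between -0.06 and 0.058 m and y of tin_b in the frame of pen between -0.106 and 0.106 m and x of tin_c in the frame of pen between -0.06 and 0.058 m and y of tin_c in the frame of pen between -0.106 and 0.106 m and x of tin_d in the frame of pen between -0.06 and 0.058 m and y of tin_d in the frame of pen between -0.106 and 0.106 m), for 0.2 s.
2. both knuckles are down on their pins (distance between knuckle_low and pin_low below 0.006 m and distance between knuckle_high and pin_high below 0.006 m), for 0.3 s.
At the end, for the whole second after the job is handed in: both knuckles within 6 mm of fully seated on their pins, the door shut to within 0.06 rad, the bolt shot at least 33 mm of its 45, every tin inside the pen on its floor (whole, none of it in front of the side walls' ends) and everything at rest (all of step 2 and angle between the x axis of door and the x axis of pen, either way round below 0.06 rad and y of door in the frame of pen between -0.01 and 0.01 m and x of tin_a in the frame of pen between -0.06 and 0.058 m and y of tin_a in the frame of pen between -0.106 and 0.106 m and height (world z) of each of tin_a, tin_b, tin_c, tin_d below 0.03 m and x of tin_b in the frame of pen between -0.06 and 0.058 m and y of tin_b in the frame of pen between -0.106 and 0.106 m and x of tin_c in the frame of pen between -0.06 and 0.058 m and y of tin_c in the frame of pen between -0.106 and 0.106 m and x of tin_d in the frame of pen between -0.06 and 0.058 m and y of tin_d in the frame of pen between -0.106 and 0.106 m and value of joint bolt above 0.033 m and linear speed of each of door, tin_a, tin_b, tin_c, tin_d below 0.02 m/s); the robot touches nothing.
It fails at once if a bystander was moved more than 40 mm (distance of any of hair_card, dressing_brush, setting_jar, thread_spool, red_box, tail_comb from where it was at the start of the episode above 0.04 m).
Of tin_a, tin_b, tin_c, tin_d only 2 to 4 are there at a start; the rules pass over those that are not, and their reading is None.
At some moment in a run one of tin_a, tin_b, tin_c, tin_d may be knocked a few centimetres aside while the robot is not near it.
It also fails if it takes over 210 s, if anything falls off the work surface, if the arm or the gripper's body presses on something with over 40 N, if the wrist force passes 120 N, or if a joint passes its speed limit or range.

## Working session

There is one attempt and no reset: what is moved stays moved. The work goes in short steps, Python scripts to look and compute and a tool call to move; the robot and the scene stay as the last step left them, time stands still between calls to the robot, and variables do not carry over. Pictures are saved under pics/ and viewed, and the job is handed in when it is done.

Besides the shell and the picture viewer there is one more tool, called after "Call:" as name(argument=value, ...) on one line, values as JSON. play_rows: Moves the arm, as the interface text tells. Its arguments: {"type":"object","properties":{"deltas":{"type":"array","items":{"type":"array","items":{"type":"number"}}}},"required":["deltas"]}

```bash
ls; mkdir -p pics
python3 - <<'E'
from station import r
import cv2
print(r.sense(), r.pinch_z)
for n in("side","top"):
    c=r.capture(n); cv2.imwrite(f"pics/{n}0.png",c["pixels"][:,:,::-1]); print(n,c["camera_matrix"],c["R"],c["t"])
E
```

```text
pics
{'time_s': 0.0, 'joints': array([-5.78911060e+01,  2.20892894e+01,  3.79210477e-01, -2.73351578e-02,
       -6.84132207e+01, -1.48157689e+01]), 'joint_velocities': array([ 0.03022871, -0.03235402,  0.01004616, -0.05028609,  0.01599954,
       -0.04086332]), 'effort': array([-1.70986350e-03, -3.90666211e+01,  1.87406176e+01,  4.21982691e+00,
        1.10756583e-02, -2.08424112e-04]), 'tcp_pos': array([ 0.1856027 , -0.59615975,  0.22147553]), 'ee_rot': array([[-9.54848732e-01, -2.97091415e-01, -7.68053942e-04],
       [-2.97092383e-01,  9.54846521e-01,  2.05858182e-03],
       [ 1.21786649e-04,  2.19381721e-03, -9.99997586e-01]]), 'wrist_force': array([-0.18302602,  0.27852399,  0.12240877]), 'moment': array([0.0412109 , 0.0327043 , 0.00986397]), 'gripper_width': 1.0030383057087096} 0.0187
side [[372.88694161   0.         321.78471088]
 [  0.         372.88694161 194.73930364]
 [  0.           0.           1.        ]] [[-0.76397488 -0.64524223 -0.00220416]
 [-0.46229962  0.54974521 -0.69574367]
 [ 0.45013492 -0.5305117  -0.71828677]] [0.43769469 0.31470907 0.91644993]
top [[430.19556455   0.         317.5969272 ]
 [  0.         430.19556455 197.96865529]
 [  0.           0.           1.        ]] [[ 0.00589082 -0.99986812 -0.01513412]
 [-0.98273225 -0.00298954 -0.18500917]
 [ 0.18493953  0.01596264 -0.98262026]] [0.05018566 0.53473475 1.21952357]
```

View pics/side0.png

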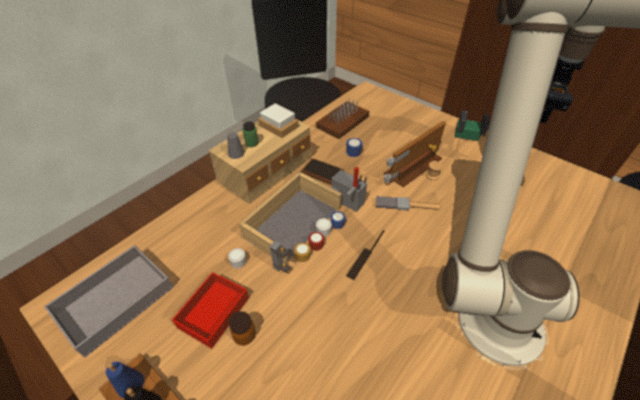

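View pics/top0.png

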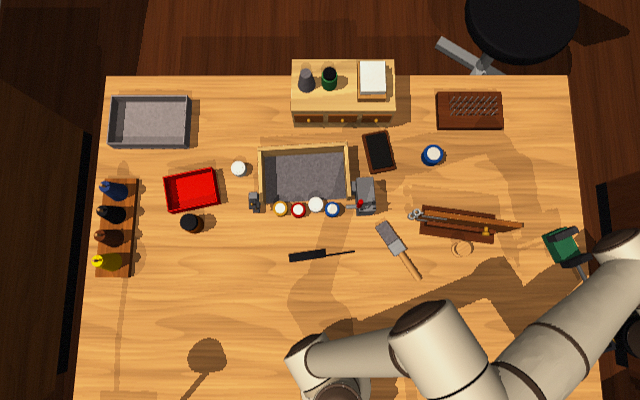

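The top view shows the pen around (305,175), with four tins in its doorway: brass (280,208), red (298,209), aluminium (316,204) and blue (332,209). Look-alikes are an aluminium tin at (238,168) and a larger blue one at (433,155). The door stands in its rack at about (457,222). Next I'll measure and enlarge.

```bash
cat > h.py <<'E'
from station import r
import numpy as np, cv2
def cap(n):
    return r.capture(n)
def proj(c,X):
    X=np.atleast_2d(X); p=X@c["R"].T+c["t"]; q=p@c["camera_matrix"].T; return q[:,:2]/q[:,2:]
def ray(c,uv,z):
    "intersect pixel with plane height z"
    d=c["R"].T@np.linalg.solve(c["camera_matrix"],[uv[0],uv[1],1]); o=-c["R"].T@c["t"]
    return o+d*(z-o[2])/d[2]
def crop(c,name,u0,v0,u1,v1,s=4,pts=None):
    im=c["pixels"][:,:,::-1][v0:v1,u0:u1].copy(); im=cv2.resize(im,None,fx=s,fy=s,interpolation=cv2.INTER_CUBIC)
    if pts is not None:
        for p in pts: cv2.circle(im,(int((p[0]-u0+.5)*s),int((p[1]-v0+.5)*s)),2,(0,255,0),-1)
    cv2.imwrite("pics/"+name+".png",im)
E
python3 - <<'E'
from h import *
for n in("top","side"):
    c=cap(n)
    for t in["pen","door","rack","bolt_knob","bolt","pin_low","pin_high","knuckle_low","knuckle_high","doorstep","tin_a","tin_b","tin_c","tin_d","hair_card","dressing_brush","setting_jar","thread_spool","red_box","tail_comb"]:
        try: print(n,t,[(np.round(d["centre"],3).tolist(),round(d["score"],2),proj(c,d["centre"])[0].round().tolist()) for d in r.spot_in(n,t)][:4])
        except Exception as e: print(t,e)
    if n=="top": crop(c,"t1",230,130,400,230,4.5); crop(c,"t2",370,180,550,260,4.4)
    else: crop(c,"s1",230,165,390,280,5); crop(c,"s2",360,110,500,220,5)
E
```

```text
top pen [([0.606, 0.08, 0.004], 0.78, [309.0, 178.0])]
top door [([0.461, -0.361, 0.113], 0.9, [467.0, 220.0])]
top rack [([0.445, -0.361, 0.009], 0.86, [456.0, 230.0])]
top bolt_knob [([0.462, -0.362, 0.116], 0.65, [468.0, 220.0]), ([0.498, -0.056, 0.115], 0.64, [356.0, 207.0]), ([0.447, -0.36, 0.004], 0.19, [455.0, 230.0])]
top bolt [([0.496, -0.058, 0.108], 0.49, [357.0, 208.0])]
top pin_low [([0.604, 0.075, 0.002], 0.89, [311.0, 179.0]), ([0.461, -0.364, 0.115], 0.28, [468.0, 220.0]), ([0.448, -0.358, 0.005], 0.23, [454.0, 230.0])]
top pin_high [([0.603, 0.078, -0.002], 0.74, [310.0, 179.0])]
top knuckle_low [([0.459, -0.365, 0.112], 0.85, [468.0, 221.0]), ([0.684, -0.132, 0.025], 0.38, [378.0, 152.0])]
top knuckle_high [([0.459, -0.368, 0.113], 0.89, [469.0, 221.0])]
top doorstep [([0.603, 0.079, -0.003], 0.91, [309.0, 180.0]), ([0.456, -0.363, 0.113], 0.46, [468.0, 222.0])]
top tin_a [([0.517, 0.061, 0.033], 0.76, [315.0, 205.0]), ([0.505, 0.108, 0.035], 0.73, [299.0, 209.0]), ([0.667, -0.288, 0.045], 0.7, [431.0, 155.0]), ([0.499, 0.01, 0.034], 0.67, [332.0, 211.0])]
top tin_b
[... 2624 characters left out ...]
99, 0.034], 0.53, [237.0, 256.0]), ([0.5, 0.117, 0.035], 0.49, [315.0, 238.0])]
side hair_card [([0.687, -0.122, 0.023], 0.94, [319.0, 170.0]), ([0.568, 0.441, 0.002], 0.49, [210.0, 311.0])]
side dressing_brush [([0.391, -0.172, 0.016], 0.94, [401.0, 204.0]), ([0.604, 0.069, 0.023], 0.62, [299.0, 213.0]), ([0.463, -0.339, 0.095], 0.4, [413.0, 149.0])]
side setting_jar [([0.449, 0.427, 0.073], 0.68, [241.0, 324.0])]
side thread_spool [([0.385, -0.354, 0.034], 0.48, [432.0, 170.0])]
side red_box [([0.572, 0.44, 0.004], 0.72, [209.0, 310.0]), ([0.602, 0.067, 0.022], 0.66, [300.0, 214.0])]
side tail_comb [([0.369, 0.08, 0.003], 0.6, [359.0, 262.0]), ([0.503, 0.015, 0.041], 0.35, [336.0, 216.0])]
```

View pics/t1.png

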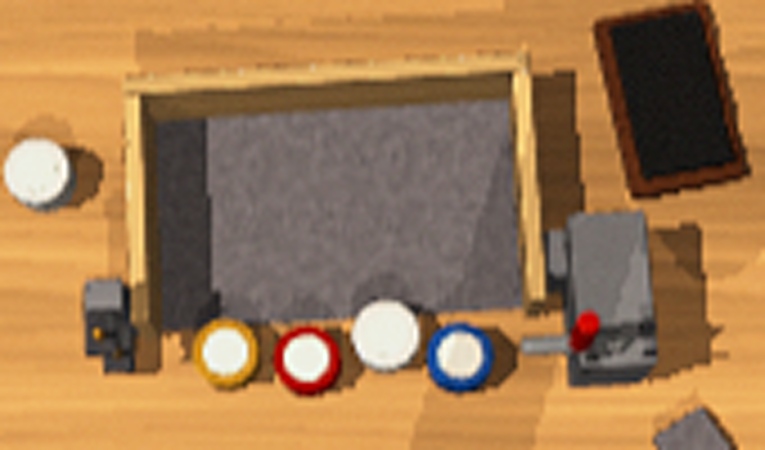

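View pics/t2.png

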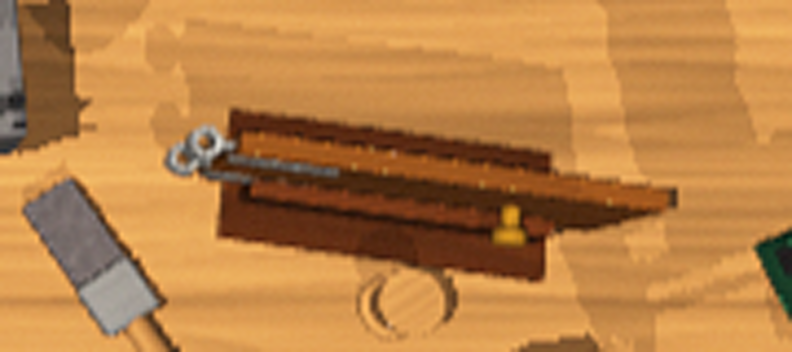

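View pics/s1.png

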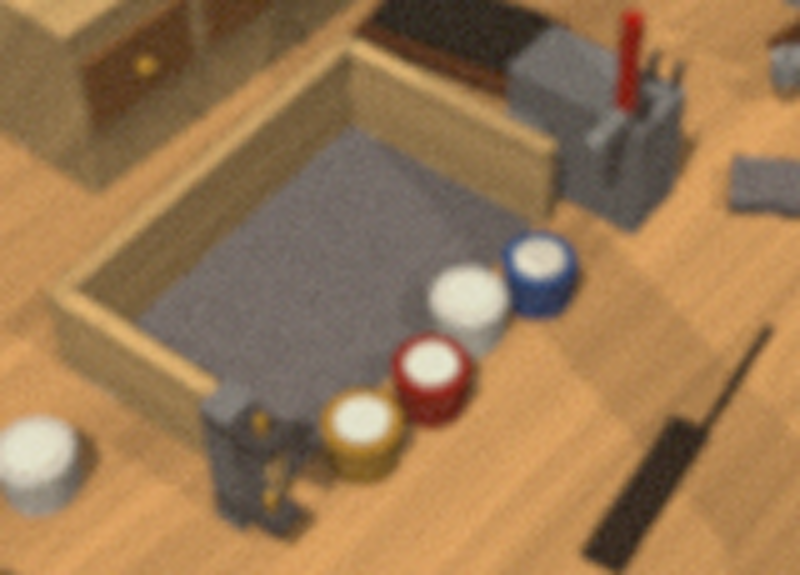

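View pics/s2.png

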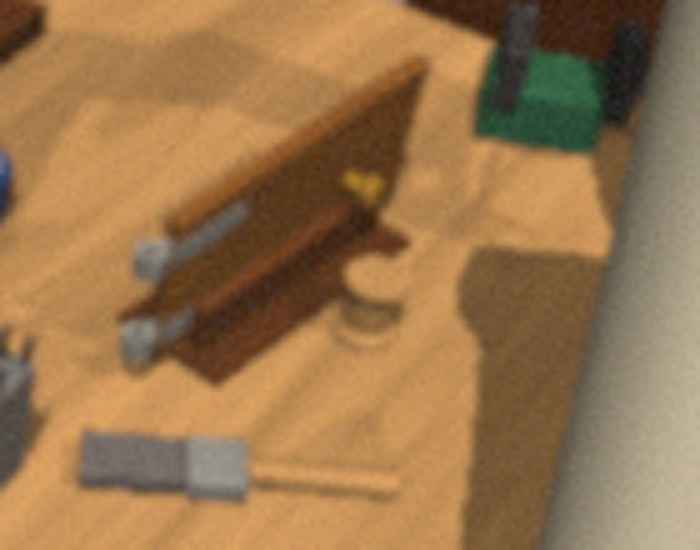

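The aluminium tin at top (316,204) is 0.52 m from the base and the other at (238,168) is 0.69 m, so I take the doorway one. The doorway blue tin at (332,209) is smaller and lower than the one at (433,155) (top at z 0.045), so it is tin_a. The crops show both clearly. Next I'll fit the pen and door models.

```bash
cat > fit.py <<'E'
from h import *
from scipy.optimize import minimize
def avg(n,k=6):
    cs=[cap(n) for _ in range(k)]; c=dict(cs[0]); c["f"]=np.mean([x["pixels"].astype(np.float32) for x in cs],0); c["pixels"]=c["f"].round().astype(np.uint8)
    return c
def grad(c,s=0.8):
    g=0
    for ch in range(3):
        im=cv2.GaussianBlur(c["f"][:,:,ch],(0,0),s)
        gx=cv2.Scharr(im,cv2.CV_32F,1,0)/32; gy=cv2.Scharr(im,cv2.CV_32F,0,1)/32
        g=g+gx**2+gy**2
    m=np.sqrt(g); return np.minimum(m,25.)
def seg(a,b,n=60): return np.linspace(a,b,n)
def pen_edges():
    z=.07;E=[]
    P=lambda *a:np.array(a,float)
    E+=[seg(P(-.082,.135,z),P(.085,.135,z)),seg(P(.085,.135,z),P(.085,-.135,z)),seg(P(.085,-.135,z),P(-.082,-.135,z)),
        seg(P(-.082,.123,z),P(.073,.123,z)),seg(P(.073,.123,z),P(.073,-.123,z)),seg(P(.073,-.123,z),P(-.082,-.123,z)),
        seg(P(-.132,-.2,.094),P(-.032,-.2,.094)),seg(P(-.032,-.2,.094),P(-.032,-.15,.094))]
    return np.vstack(E)
def door_edges():
    P=lambda *a:np.array(a,float);z=.12
    return np.vstack([seg(P(-.007,-.132,z),P(-.007,.12,z)),seg(P(.007,-.132,z),P(.007,.12,z)),seg(P(-.007,-.132,z),P(.007,-.132,z),10)])
def tf(p,E):
    x,y,th=p[:3]; z=p[3] if len(p)>3 else 0; c,s=np.cos(th),np.sin(th)
    return np.c_[x+c*E[:,0]-s*E[:,1],y+s*E[:,0]+c*E[:,1],E[:,2]+z]
def fit(cs,E,p0,z=0.,verbose=True):
    Gs=[grad(c) for c in cs]
    def cost(p):
        X=tf([p[0],p[1],p[2],z],E); v=0
        for c,g in zip(cs,Gs):
            q=proj(c,X).astype(np.float32); v-=cv2.remap(g,q[None,:,0],q[None,:,1],cv2.INTER_LINEAR).mean()
        return v/len(cs)
    best=None
    for dx in(-.006,0,.006):
        for dy in(-.006,0,.006):
            for dt in(-.03,0,.03):
                p=np.array(p0)+[dx,dy,dt]
                o=minimize(cost,p,method="Nelder-Mead",options=dict(initial_simplex=p+np.array([[0,0,0],[.004,0,0],[0,.004,0],[0,0,.02]]),xatol=1e-5,fatol=1e-4))
                if best is None or o.fun<best.fun: best=o
    return best.x,-best.fun
E
python3 - <<'E'
from fit import *
import pickle
T=avg("top");S=avg("side"); pickle.dump((T,S),open("im0.pkl","wb"))
# init pen: back corners from t1 crop
u=lambda X,Y:(230+(X+.5)/4.5-.5,130+(Y+.5)/4.5-.5)
a=ray(T,u(125,85),.07);b=ray(T,u(527,52),.07); print(a,b,np.linalg.norm(a-b))
d=a-b;th=np.arctan2(-d[0],d[1]); m=(a+b)/2-.085*np.array([np.cos(th),np.sin(th),0]); p0=[m[0],m[1],th];print(p0)
for nm,cs in(("T",[T]),("S",[S]),("TS",[T,S])):
    p,v=fit(cs,pen_edges(),p0);print(nm,p.round(4),v)
P=p
k=.008
ud=lambda X,Y:(370+(X+.5)/4.4-.5,180+(Y+.5)/4.4-.5)
a=ray(T,ud(232,155),.128);b=ray(T,ud(675,195),.128);print(a,b,np.linalg.norm(a-b));d=a-b;th=np.arctan2(-d[0],d[1]);m=(a+b)/2;p0=[m[0],m[1],th];print(p0)
for nm,cs in(("T",[T]),("S",[S]),("TS",[T,S])):
    p,v=fit(cs,door_edges(),p0,.008);print(nm,p.round(4),v)
D=p
np.save("pose0.npy",[P,D])
pin=np.array([[-.094,.15,.03],[-.094,.15,.1],[-.094,.15,.114],[-.118,-.14,.18]])
kn=np.array([[0,.15,.106],[0,.15,.036],[0,.132,.12],[-.031,-.06,.055]])
for c,n in((T,"top"),(S,"side")):
    pp=np.vstack([tf(P,pen_edges())[::6],tf(P,pin)]);dd=np.vstack([tf([*D,.008],door_edges())[::6],tf([*D,.008],kn)])
    if n=="top": crop(c,"o1",230,130,400,230,4.5,proj(c,pp));crop(c,"o2",370,180,550,260,4.4,proj(c,dd))
    else: crop(c,"o3",230,165,390,280,5,proj(c,pp));crop(c,"o4",360,110,500,220,5,proj(c,dd))
E
```

```text
[0.68004585 0.23233565 0.07      ] [ 0.70306293 -0.03341129  0.07      ] 0.2667418680280217
[np.float64(0.6068714295058835), np.float64(0.09212755162700328), np.float64(0.08639716682692757)]
T [0.6087 0.0946 0.0646] 23.13390350341797
S [0.6059 0.0951 0.0643] 20.651134490966797
TS [0.608  0.0949 0.0657] 21.657154083251953
[ 0.47375343 -0.23571407  0.128     ] [ 0.44979561 -0.50730771  0.128     ] 0.27264827495471267
[np.float64(0.4617745238834931), np.float64(-0.3715108864621262), np.float64(-0.08798426759646347)]
T [ 0.4635 -0.3762 -0.1344] 24.62542152404785
S [ 0.4605 -0.3708 -0.1452] 20.84775733947754
TS [ 0.4632 -0.3707 -0.1363] 21.75269317626953
```

View pics/o1.png

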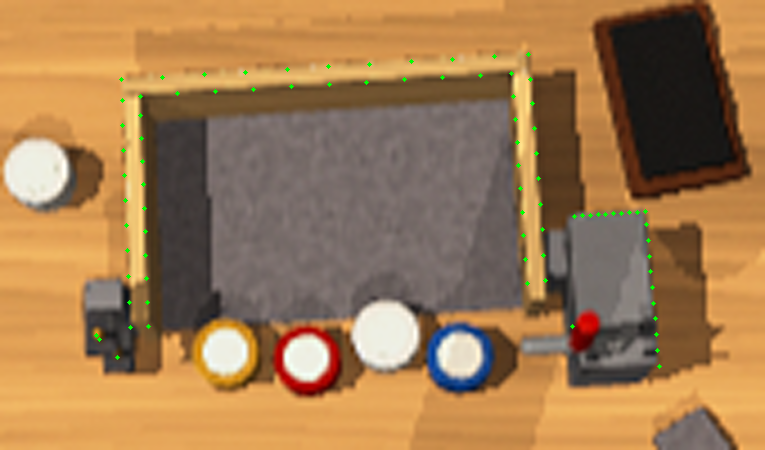

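View pics/o2.png

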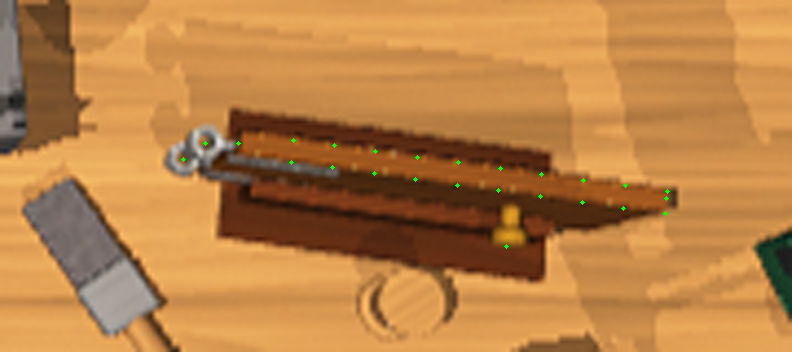

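View pics/o3.png

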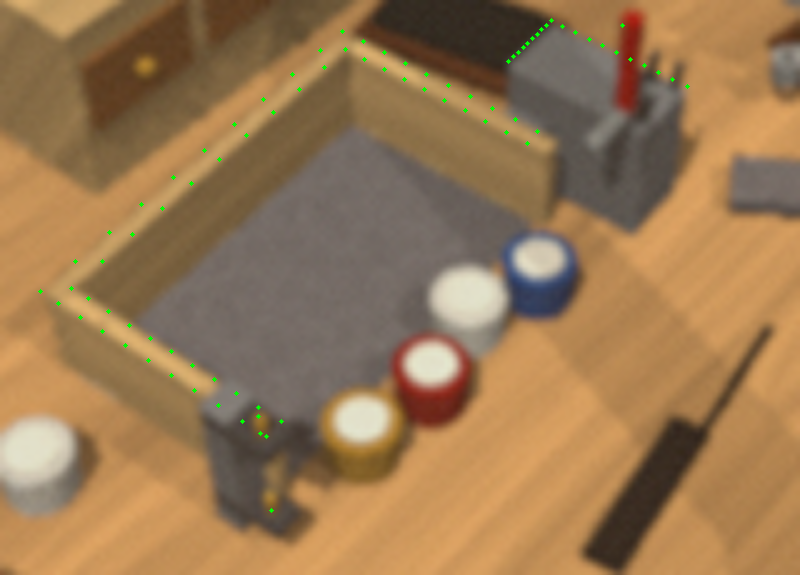

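View pics/o4.png

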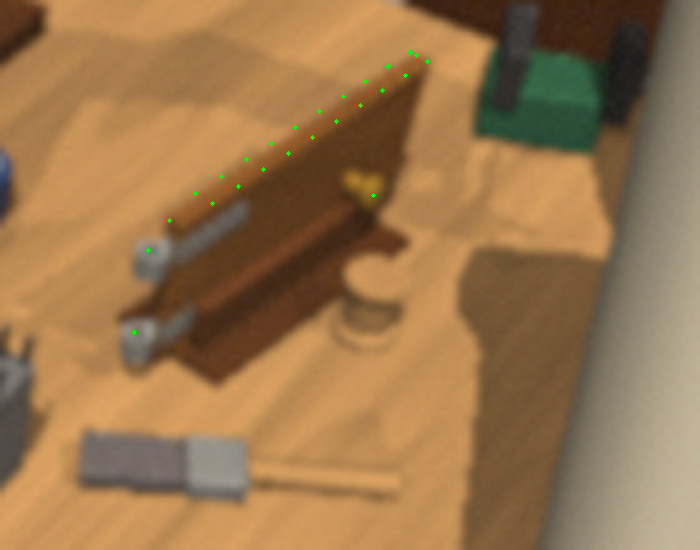

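```bash
cat >> h.py <<'E'
from scipy.spatial.transform import Rotation as Ro
def Rd(phi):
    c,s=np.cos(phi),np.sin(phi); return np.array([[c,s,0],[s,-c,0],[0,0,-1.]])
def plan(x,y,z,phi,base=None):
    "delta row to put TCP at x,y,z with tool-x at world angle phi(deg), tool down"
    s=r.sense(); R0=s["ee_rot"];
    d=R0.T@(np.array([x,y,z])-s["tcp_pos"])/.025
    w=Ro.from_matrix(R0.T@Rd(np.radians(phi))).as_rotvec(degrees=True)/5
    return np.r_[d,w].round(2).tolist()
def st():
    s=r.sense(); R=s["ee_rot"]
    print("t",round(s["time_s"],2),"tcp",s["tcp_pos"].round(4),"phi",round(np.degrees(np.arctan2(R[1,0],R[0,0]))%360,2),"tilt",R[:2,2].round(4),"F",s["wrist_force"].round(1),"M",s["moment"].round(2),"w",round(s["gripper_width"]*87,1),"j",s["joints"].round(0))
E
python3 - <<'E'
from fit import *
P=np.array([.6075,.0948,.065]); np.save("P.npy",P)
print(tf(P,np.array([[-.118,-.14,.18],[-.118,-.185,.18],[-.094,.15,.1]])))
k=tf(P,np.array([[-.118,-.14,.18]]))[0]
print("knob above",plan(k[0],k[1],.235,180+np.degrees(P[2])), plan(k[0],k[1],.132,180+np.degrees(P[2])))
# tins in pen frame
c,s=np.cos(P[2]),np.sin(P[2])
for n,w in dict(al=(.517,.061),red=(.505,.108),blue=(.499,.01)).items():
    d=np.array(w)-P[:2]; print(n,c*d[0]+s*d[1],-s*d[0]+c*d[1])
E
```

```text
[[ 0.49884278 -0.05256895  0.18      ]
 [ 0.50176572 -0.09747393  0.18      ]
 [ 0.50395537  0.23837754  0.1       ]]
knob above [-18.43, 17.06, -0.5, 0.0, 0.0, 2.71] [-18.43, 17.06, 3.62, 0.0, 0.0, 2.71]
al -0.09250433932486843 -0.027850264021542146
red -0.10142614902368927 0.019829934297026397
blue -0.11377899389152578 -0.07757338814975241
```

Call:
play_rows(deltas=[[-18.43, 17.06, -0.5, 0, 0, 2.71, 60], [-18.43, 17.06, -0.5, 0, 0, 2.71, 60], [-18.43, 17.06, -0.5, 0, 0, 2.71, 60], [-18.43, 17.06, -0.5, 0, 0, 2.71, 60], [-18.43, 17.06, -0.5, 0, 0, 2.71, 60], [-18.43, 17.06, -0.5, 0, 0, 2.71, 60], [-18.43, 17.06, -0.5, 0, 0, 2.71, 60], [-18.43, 17.06, -0.5, 0, 0, 2.71, 60], [-18.43, 17.06, -0.5, 0, 0, 2.71, 60], [-18.43, 17.06, -0.5, 0, 0, 2.71, 60], [-18.43, 17.06, -0.5, 0, 0, 2.71, 60], [-18.43, 17.06, -0.5, 0, 0, 2.71, 60]])

```text
time_s: 4.0
tcp_pos: [0.485, -0.076, 0.235]
ee_rot: [[-0.998, -0.066, 0.001], [-0.066, 0.998, 0.0], [-0.001, -0.0, -1.0]]
wrist_force: [0.4, -0.2, -0.2]
gripper_width: 0.686
```

Call:
play_rows(deltas=[[0, 0, 0, 0, 0, 0, 60], [0, 0, 0, 0, 0, 0, 60], [0, 0, 0, 0, 0, 0, 60]])

```text
time_s: 4.3
tcp_pos: [0.4837, -0.0786, 0.2344]
ee_rot: [[-0.998, -0.065, -0.0], [-0.065, 0.998, -0.0], [0.0, -0.0, -1.0]]
wrist_force: [-1.2, -0.5, -0.1]
gripper_width: 0.688
```

Run:
```python
from fit import *
st(); P=np.load("P.npy");k=tf(P,np.array([[-.118,-.14,.18]]))[0]
print(plan(k[0],k[1],.135,180+np.degrees(P[2])))
```

```text
t 4.3 tcp [ 0.4837 -0.0786  0.2344] phi 183.71 tilt [-0.0005 -0.0001] F [-1.2 -0.5 -0.1] M [-0.06  0.03 -0.01] w 59.8 j [ 10.   8. -17.  -0. -65. -96.]
[-0.67, 1.0, 3.98, -0.0, -0.01, -0.0]
```

Call:
play_rows(deltas=[[-0.67, 1, 0, 0, 0, 0, 60], [-0.67, 1, 0, 0, 0, 0, 60], [-0.67, 1, 1.5, 0, 0, 0, 60], [-0.67, 1, 3, 0, 0, 0, 60], [-0.67, 1, 4, 0, 0, 0, 60], [-0.67, 1, 4, 0, 0, 0, 60], [-0.67, 1, 4, 0, 0, 0, 0], [-0.67, 1, 4, 0, 0, 0, 0], [-0.67, 1, 4, 0, 0, 0, 0], [-0.67, 1, 4, 0, 0, 0, 0], [-0.67, 1, 4, 0, 0, 0, 0], [-0.67, 1, 4, 0, 0, 0, 0]])

```text
time_s: 5.5
tcp_pos: [0.4998, -0.0522, 0.1351]
ee_rot: [[-0.998, -0.066, 0.001], [-0.066, 0.998, -0.0], [-0.001, -0.0, -1.0]]
wrist_force: [0.7, -1.8, 0.2]
gripper_width: 0.232
```

Run:
```python
from fit import *
st()
for n in("top","side"):
    c=cap(n); crop(c,"b1"+n,*((300,130,420,230) if n=="top" else (290,130,410,230)),5)
```

```text
t 5.5 tcp [ 0.4998 -0.0522  0.1351] phi 183.77 tilt [ 0.0014 -0.0003] F [ 0.7 -1.8  0.2] M [-0.44 -0.16  0.05] w 20.2 j [ 13.  15. -24.   0. -51. -99.]
```

Call:
play_rows(deltas=[[0, 0, 0, 0, 0, 0, 0], [0, 0, 0, 0, 0, 0, 0], [0, 0, 0, 0, 0, 0, 0], [0, -0.4, 0, 0, 0, 0, 0], [0, -0.8, 0, 0, 0, 0, 0], [0, -1.2, 0, 0, 0, 0, 0], [0, -1.5, 0, 0, 0, 0, 0], [0, -1.7, 0, 0, 0, 0, 0], [0, -1.75, 0, 0, 0, 0, 0], [0, -1.75, 0, 0, 0, 0, 0]])

```text
time_s: 6.6
tcp_pos: [0.5026, -0.0967, 0.135]
ee_rot: [[-0.998, -0.065, 0.001], [-0.065, 0.998, -0.0], [-0.001, -0.0, -1.0]]
wrist_force: [-1.1, -0.3, 4.7]
gripper_width: 0.15
```

Run:
```python
from fit import *
st()
for n in("top","side"):
    c=cap(n); crop(c,"b2"+n,*((300,130,420,230) if n=="top" else (290,130,410,230)),5)
```

```text
t 6.6 tcp [ 0.5026 -0.0967  0.135 ] phi 183.71 tilt [ 0.001  -0.0004] F [-1.1 -0.3  4.7] M [-0.16  0.15  0.01] w 13.0 j [  7.  16. -22.   0. -51. -94.]
```

View pics/b2side.png

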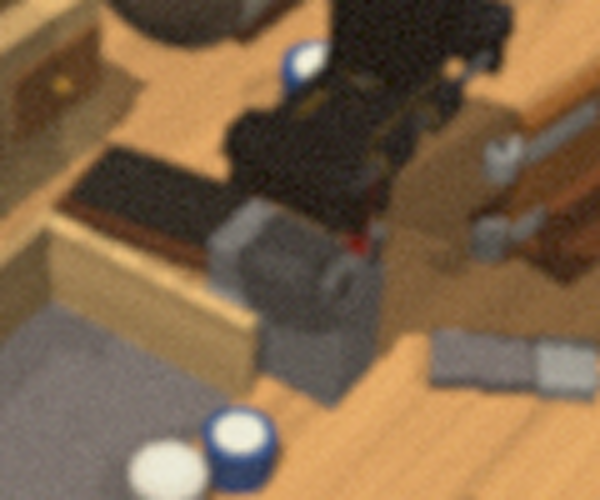

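Call:
play_rows(deltas=[[0, -0.05, 0, 0, 0, 0, 0], [0, -0.1, 0, 0, 0, 0, 0], [0, -0.1, 0, 0, 0, 0, 0]])

```text
time_s: 7.0
tcp_pos: [0.5027, -0.0984, 0.1349]
ee_rot: [[-0.998, -0.065, 0.001], [-0.065, 0.998, 0.0], [-0.001, 0.0, -1.0]]
wrist_force: [-0.3, 1.7, 5.2]
gripper_width: 0.156
```

Run:
```python
from fit import *
import pickle
st()
T,S=pickle.load(open("im0.pkl","rb"));P=np.load("P.npy")
cs,sn=np.cos(P[2]),np.sin(P[2])
def inpen(w): d=w[:2]-P[:2]; return np.array([cs*d[0]+sn*d[1],-sn*d[0]+cs*d[1]])
t={"brass":(226,353),"red":(307,359),"al":(385,335),"blue":(461,357)}
s={"brass":(363,418),"red":(431,365),"al":(469,297),"blue":(540,256)}
for k in t:
    a=ray(T,(230+t[k][0]/4.5-.4,130+t[k][1]/4.5-.4),.034);b=ray(S,(230+s[k][0]/5-.4,165+s[k][1]/5-.4),.034)
    print(k,a.round(4),b.round(4),inpen(a).round(4),inpen(b).round(4))
```

```text
t 7.0 tcp [ 0.5027 -0.0984  0.1349] phi 183.73 tilt [0.0009 0.0004] F [-0.3  1.7  5.2] M [0.4  0.33 0.06] w 13.5 j [  7.  16. -22.  -0. -52. -93.]
brass [0.5067 0.1653 0.034 ] [0.505  0.1644 0.034 ] [-0.096   0.0769] [-0.0978  0.0761]
red [0.5028 0.1115 0.034 ] [0.5002 0.1123 0.034 ] [-0.1034  0.0235] [-0.106   0.0244]
al [0.5191 0.06   0.034 ] [0.5158 0.0602 0.034 ] [-0.0905 -0.029 ] [-0.0938 -0.0286]
blue [0.5045 0.0097 0.034 ] [0.5037 0.0086 0.034 ] [-0.1083 -0.0783] [-0.1092 -0.0793]
```

Call:
play_rows(deltas=[[0, 0, 0, 0, 0, 0, 60], [0, 0, 0, 0, 0, 0, 60], [0, 0, 0, 0, 0, 0, 60], [0, 0, -1.5, 0, 0, 0, 66], [0, 0, -3, 0, 0, 0, 66], [0, 0, -4, 0, 0, 0, 66], [0, 2, -4, 0, 0, 0, 66], [0, 4, -4, 0, 0, 0, 66]])

```text
time_s: 7.8
tcp_pos: [0.4959, 0.0018, 0.235]
ee_rot: [[-0.998, -0.061, 0.001], [-0.061, 0.998, 0.001], [-0.001, 0.001, -1.0]]
wrist_force: [1.7, 0.7, -0.6]
gripper_width: 0.738
```

Run:
```python
from fit import *
st();P=np.load("P.npy");ph=270+np.degrees(P[2])
print(plan(.504,.0092,.15,ph))
c=cap("top"); crop(c,"b3top",300,130,420,230,5);c=cap("side"); crop(c,"b3side",290,130,410,230,5)
```

```text
t 7.8 tcp [0.4959 0.0018 0.235 ] phi 183.5 tilt [0.0014 0.0008] F [ 1.7  0.7 -0.6] M [ 0.02 -0.14  0.03] w 64.2 j [  19.    9.  -16.   -0.  -65. -105.]
[-0.34, 0.28, 3.4, -0.01, 0.02, -18.04]
```

View pics/b3side.png

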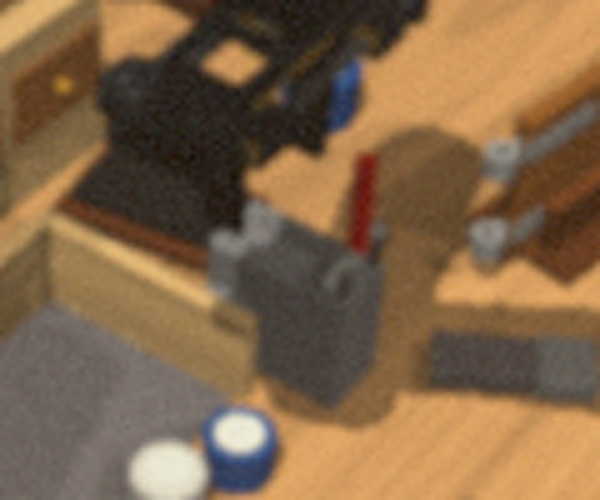

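Call:
play_rows(deltas=[[-0.34, 0.28, 0, 0, 0, -18, 66], [-0.34, 0.28, 0, 0, 0, -18, 66], [-0.34, 0.28, 0, 0, 0, -18, 66], [-0.34, 0.28, 0, 0, 0, -18, 66], [-0.34, 0.28, 0, 0, 0, -18, 66], [-0.34, 0.28, 0, 0, 0, -18, 66], [-0.34, 0.28, 0, 0, 0, -18, 66], [-0.34, 0.28, 0, 0, 0, -18, 66], [-0.34, 0.28, 0, 0, 0, -18, 66], [-0.34, 0.28, 0, 0, 0, -18, 66], [-0.34, 0.28, 1.7, 0, 0, -18, 66], [-0.34, 0.28, 3.4, 0, 0, -18, 66]])

```text
time_s: 9.1
tcp_pos: [0.5045, 0.0089, 0.1492]
ee_rot: [[0.066, -0.998, 0.003], [-0.998, -0.066, 0.001], [-0.001, -0.003, -1.0]]
wrist_force: [1.0, 1.8, -0.3]
gripper_width: 0.76
```

Call:
play_rows(deltas=[[0, 0, 0, 0, 0, 0, 66], [0, 0, 0, 0, 0, 0, 66]])

```text
time_s: 9.3
tcp_pos: [0.5041, 0.0086, 0.1497]
ee_rot: [[0.065, -0.998, -0.001], [-0.998, -0.065, -0.001], [0.001, 0.001, -1.0]]
wrist_force: [0.6, 0.7, 0.6]
gripper_width: 0.76
```

Run:
```python
from fit import *
st();P=np.load("P.npy");ph=270+np.degrees(P[2])
print(plan(.504,.0092,.012,ph))
d=np.array([0,-.075,0.]);w=tf(P,d[None])[0];print(w,plan(w[0],w[1],.03,ph))
```

```text
t 9.3 tcp [0.5041 0.0086 0.1497] phi 273.75 tilt [-0.001  -0.0014] F [0.6 0.7 0.6] M [ 0.03  0.05 -0.01] w 66.2 j [ 19.  14. -22.   0. -53. -16.]
[-0.03, -0.0, 5.51, 0.01, -0.02, 0.01]
[0.61237157 0.01995838 0.        ] [-0.18, -4.35, 4.78, 0.01, -0.02, 0.01]
```

Call:
play_rows(deltas=[[0, 0, 2, 0, 0, 0, 66], [0, 0, 4, 0, 0, 0, 66], [0, 0, 5.2, 0, 0, 0, 66], [0, 0, 5.5, 0, 0, 0, 66], [0, 0, 5.5, 0, 0, 0, 66], [0, 0, 5.5, 0, 0, 0, 0], [0, 0, 5.5, 0, 0, 0, 0], [0, 0, 5.5, 0, 0, 0, 0], [0, 0, 5.5, 0, 0, 0, 0], [0, 0, 5.5, 0, 0, 0, 0]])

```text
time_s: 10.3
tcp_pos: [0.5046, 0.0094, 0.0132]
ee_rot: [[0.066, -0.998, 0.002], [-0.998, -0.066, 0.0], [-0.0, -0.002, -1.0]]
wrist_force: [-0.3, 1.4, 6.5]
gripper_width: 0.497
```

Call:
play_rows(deltas=[[0, 0, 0, 0, 0, 0, 0], [0, 0, -0.4, 0, 0, 0, 0], [-0.1, -1, -0.5, 0, 0, 0, 0], [-0.15, -2, -0.5, 0, 0, 0, 0], [-0.15, -3, -0.5, 0, 0, 0, 0], [-0.15, -4, -0.5, 0, 0, 0, 0], [-0.15, -4.35, -0.4, 0, 0, 0, 0], [-0.15, -4.35, 0, 0, 0, 0, 0], [-0.15, -4.35, 0, 0, 0, 0, 66], [-0.15, -4.35, 0, 0, 0, 0, 66], [-0.15, -4.35, 0, 0, 0, 0, 66]])

```text
time_s: 11.4
tcp_pos: [0.6105, 0.0198, 0.0115]
ee_rot: [[0.065, -0.998, -0.002], [-0.998, -0.065, -0.0], [0.0, 0.002, -1.0]]
wrist_force: [-1.3, -0.6, 0.0]
gripper_width: 0.684
```

Call:
play_rows(deltas=[[0, 0, -1, 0, 0, 0, 66], [0, 0, -3, 0, 0, 0, 66], [0, 0, -5, 0, 0, 0, 66], [0, 0, -5.5, 0, 0, 0, 66]])

```text
time_s: 11.8
tcp_pos: [0.6148, 0.0203, 0.156]
ee_rot: [[0.066, -0.998, 0.011], [-0.998, -0.066, 0.001], [-0.001, -0.011, -1.0]]
wrist_force: [0.1, -0.2, 0.4]
gripper_width: 0.757
```

Run:
```python
from fit import *
st();P=np.load("P.npy");ph=270+np.degrees(P[2])
print(plan(.517,.0601,.15,ph))
d=np.array([0,-.025,0.]);w=tf(P,d[None])[0];print(w-[.517,.0601,0])
c=cap("top"); crop(c,"c1top",230,130,400,230,4.5);c=cap("side"); crop(c,"c1side",230,130,400,260,4.5)
```

```text
t 11.8 tcp [0.6148 0.0203 0.156 ] phi 273.81 tilt [0.0108 0.0015] F [ 0.1 -0.2  0.4] M [ 0.04  0.04 -0.01] w 65.9 j [ 17.  24.  -7.   0. -59. -13.]
[-1.85, 3.8, 0.2, -0.12, 0.01, 0.02]
[0.09212386 0.00975279 0.        ]
```

View pics/c1side.png

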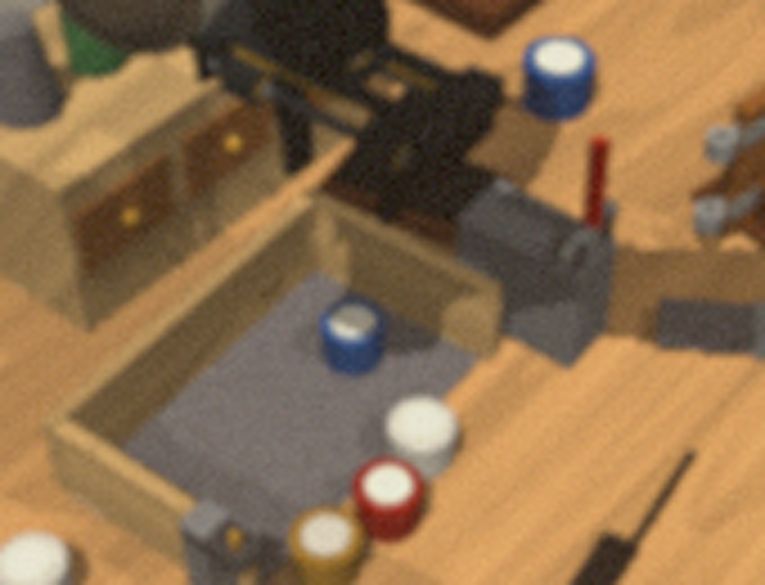

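Call:
play_rows(deltas=[[-0.9, 1.8, 0, 0, 0, 0, 66], [-1.85, 3.7, 0, 0, 0, 0, 66], [-1.85, 3.7, 0, 0, 0, 0, 66], [-1.85, 3.7, 2, 0, 0, 0, 66], [-1.85, 3.7, 3, 0, 0, 0, 66], [-1.85, 3.7, 3, 0, 0, 0, 66], [-1.85, 3.7, 3, 0, 0, 0, 66]])

```text
time_s: 12.6
tcp_pos: [0.5165, 0.0597, 0.0737]
ee_rot: [[0.066, -0.998, -0.002], [-0.998, -0.066, -0.001], [0.001, 0.002, -1.0]]
wrist_force: [0.6, 0.4, 0.6]
gripper_width: 0.755
```

Run:
```python
from fit import *
st();P=np.load("P.npy");ph=270+np.degrees(P[2])
print(plan(.517,.0601,.012,ph))
```

```text
t 12.6 tcp [0.5165 0.0597 0.0737] phi 273.76 tilt [-0.0021 -0.0014] F [0.6 0.4 0.6] M [0.   0.07 0.01] w 65.6 j [ 25.  21. -25.   0. -44. -21.]
[-0.02, -0.03, 2.47, 0.03, -0.01, 0.01]
```

Call:
play_rows(deltas=[[0, 0, 1.5, 0, 0, 0, 66], [0, 0, 2.45, 0, 0, 0, 66], [0, 0, 2.45, 0, 0, 0, 66], [0, 0, 2.45, 0, 0, 0, 0], [0, 0, 2.45, 0, 0, 0, 0], [0, 0, 2.45, 0, 0, 0, 0], [0, 0, 2.45, 0, 0, 0, 0], [0, 0, 2.45, 0, 0, 0, 0], [0, 0, 2.45, 0, 0, 0, 0]])

```text
time_s: 13.5
tcp_pos: [0.5178, 0.0605, 0.0146]
ee_rot: [[0.066, -0.998, 0.002], [-0.998, -0.066, 0.001], [-0.001, -0.002, -1.0]]
wrist_force: [-0.9, 0.6, 6.5]
gripper_width: 0.499
```

Call:
play_rows(deltas=[[0, 0, -0.4, 0, 0, 0, 0], [0, -1, -0.5, 0, 0, 0, 0], [-0.1, -2, -0.5, 0, 0, 0, 0], [-0.15, -3, -0.5, 0, 0, 0, 0], [-0.15, -3.7, -0.5, 0, 0, 0, 0], [-0.15, -3.7, -0.4, 0, 0, 0, 0], [-0.15, -3.7, 0, 0, 0, 0, 0], [-0.15, -3.7, 0, 0, 0, 0, 66], [-0.15, -3.7, 0, 0, 0, 0, 66], [-0.15, -3.7, 0, 0, 0, 0, 66]])

```text
time_s: 14.5
tcp_pos: [0.6078, 0.0697, 0.0129]
ee_rot: [[0.065, -0.998, -0.001], [-0.998, -0.065, -0.0], [0.0, 0.001, -1.0]]
wrist_force: [-0.2, 0.3, -0.3]
gripper_width: 0.685
```

Call:
play_rows(deltas=[[0, 0, -1, 0, 0, 0, 66], [0, 0, -2.5, 0, 0, 0, 66], [-1, 1.8, -3, 0, 0, 0, 66], [-2.2, 3.6, -3, 0, 0, 0, 66], [-2.2, 4, -3, 0, 0, 0, 66], [-2.2, 4, -3, 0, 0, 0, 66]])

```text
time_s: 15.1
tcp_pos: [0.5027, 0.1184, 0.0886]
ee_rot: [[0.068, -0.998, -0.001], [-0.998, -0.068, -0.0], [0.0, 0.001, -1.0]]
wrist_force: [-0.2, 0.0, -0.5]
gripper_width: 0.757
```

Run:
```python
from fit import *
st();P=np.load("P.npy");ph=270+np.degrees(P[2])
print(plan(.5015,.112,.012,ph))
w=tf(P,np.array([[0,.025,0.]]))[0]; print(plan(w[0],w[1],.012,ph))
```

```text
t 15.1 tcp [0.5027 0.1184 0.0886] phi 273.87 tilt [-0.0012 -0.0001] F [-0.2  0.  -0.5] M [-0.03  0.05  0.05] w 65.8 j [ 31.  20. -25.  -0. -45. -27.]
[0.25, 0.06, 3.06, 0.01, -0.0, 0.03]
[0.23, -4.12, 3.06, 0.01, -0.0, 0.03]
```

Run:
```python
from fit import *
c=cap("side"); crop(c,"c2side",230,130,400,260,4.5)
```

```text
(no output)
```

View pics/c2side.png

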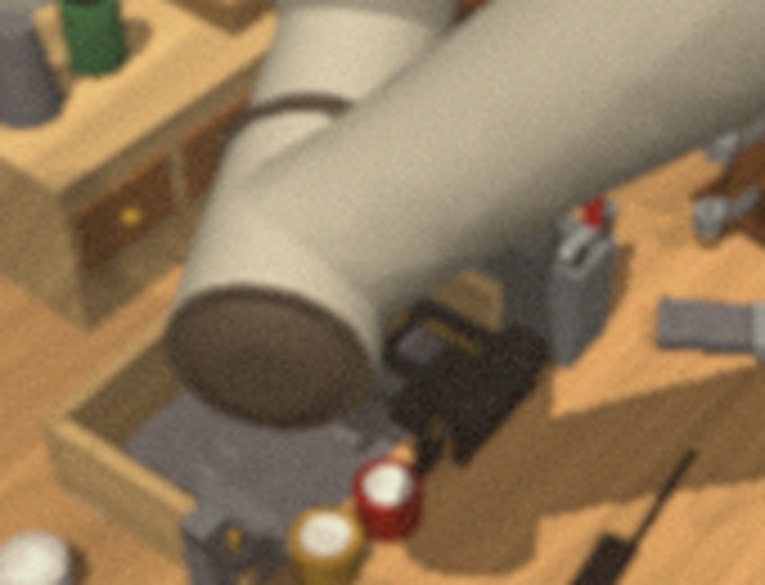

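The side crop shows the red tin at (387,490) and the brass one at (325,535), neither moved. I'll carry on with red.

Call:
play_rows(deltas=[[0.25, 0.06, 0, 0, 0, 0, 66], [0.25, 0.06, 1, 0, 0, 0, 66], [0.25, 0.06, 2.5, 0, 0, 0, 66], [0.25, 0.06, 3, 0, 0, 0, 66], [0.25, 0.06, 3, 0, 0, 0, 66], [0.25, 0.06, 3, 0, 0, 0, 0], [0.25, 0.06, 3, 0, 0, 0, 0], [0.25, 0.06, 3, 0, 0, 0, 0], [0.25, 0.06, 3, 0, 0, 0, 0], [0.25, 0.06, 3, 0, 0, 0, 0], [0.25, 0.06, 3, 0, 0, 0, 0]])

```text
time_s: 16.25
tcp_pos: [0.5046, 0.112, 0.014]
ee_rot: [[0.066, -0.998, 0.001], [-0.998, -0.066, 0.0], [-0.0, -0.001, -1.0]]
wrist_force: [-1.4, -1.2, 6.4]
gripper_width: 0.496
```

Call:
play_rows(deltas=[[0, 0, -0.4, 0, 0, 0, 0], [0, -1, -0.5, 0, 0, 0, 0], [0, -2, -0.5, 0, 0, 0, 0], [0, -3, -0.5, 0, 0, 0, 0], [0, -4.1, -0.5, 0, 0, 0, 0], [0, -4.1, -0.4, 0, 0, 0, 0], [0, -4.1, 0, 0, 0, 0, 0], [0, -4.1, 0, 0, 0, 0, 66], [0, -4.1, 0, 0, 0, 0, 66], [0, -4.1, 0, 0, 0, 0, 66]])

```text
time_s: 17.25
tcp_pos: [0.6056, 0.1185, 0.013]
ee_rot: [[0.065, -0.998, -0.001], [-0.998, -0.065, -0.0], [0.0, 0.001, -1.0]]
wrist_force: [0.8, -0.0, -0.4]
gripper_width: 0.685
```

Call:
play_rows(deltas=[[0, 0, -1, 0, 0, 0, 66], [0, 0, -2.5, 0, 0, 0, 66], [-1, 1.8, -3, 0, 0, 0, 66], [-2.1, 3.6, -3, 0, 0, 0, 66], [-2.1, 3.85, -3, 0, 0, 0, 66], [-2.1, 3.85, -3, 0, 0, 0, 66], [-2.1, 3.85, -3, 0, 0, 0, 66]])

```text
time_s: 17.95
tcp_pos: [0.5077, 0.1649, 0.0885]
ee_rot: [[0.066, -0.998, 0.001], [-0.998, -0.066, 0.0], [-0.0, -0.001, -1.0]]
wrist_force: [0.3, 0.2, -0.6]
gripper_width: 0.762
```

Run:
```python
from fit import *
st();P=np.load("P.npy");ph=270+np.degrees(P[2])
print(plan(.506,.1648,.012,ph))
w=tf(P,np.array([[0,.075,0.]]))[0]; print(plan(w[0],w[1],.012,ph))
c=cap("side"); crop(c,"c3side",230,130,400,260,4.5)
```

```text
t 17.95 tcp [0.5077 0.1649 0.0885] phi 273.78 tilt [0.0009 0.0002] F [ 0.3  0.2 -0.6] M [ 0.06  0.05 -0.  ] w 66.3 j [ 35.  21. -23.   0. -46. -32.]
[-0.0, 0.07, 3.06, -0.01, 0.0, 0.01]
[0.06, -3.8, 3.06, -0.01, 0.0, 0.01]
```

View pics/c3side.png

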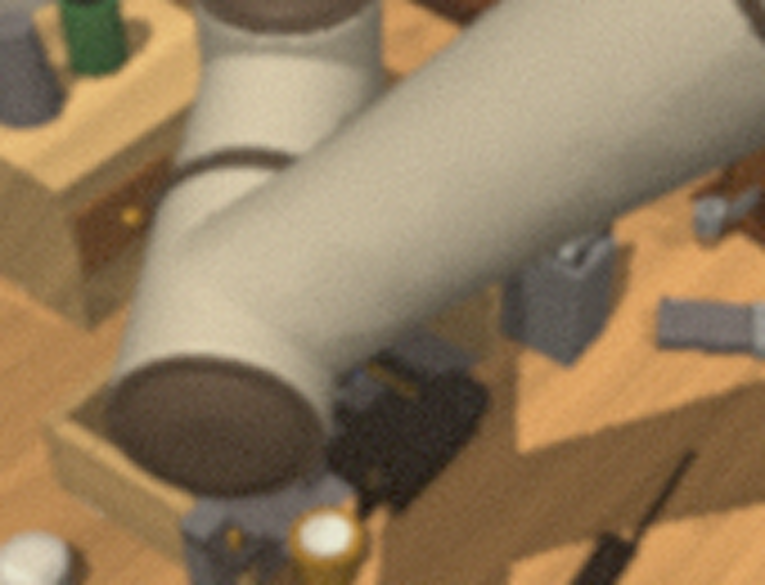

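Call:
play_rows(deltas=[[0, 0.07, 1, 0, 0, 0, 66], [0, 0.07, 2.5, 0, 0, 0, 66], [0, 0.07, 3, 0, 0, 0, 66], [0, 0.07, 3, 0, 0, 0, 66], [0, 0.07, 3, 0, 0, 0, 0], [0, 0.07, 3, 0, 0, 0, 0], [0, 0.07, 3, 0, 0, 0, 0], [0, 0.07, 3, 0, 0, 0, 0], [0, 0.07, 3, 0, 0, 0, 0], [0, 0.07, 3, 0, 0, 0, 0]])

```text
time_s: 19.0
tcp_pos: [0.5061, 0.165, 0.0143]
ee_rot: [[0.066, -0.998, 0.002], [-0.998, -0.066, 0.001], [-0.001, -0.002, -1.0]]
wrist_force: [-1.1, 0.3, 6.2]
gripper_width: 0.498
```

Call:
play_rows(deltas=[[0, 0, -0.4, 0, 0, 0, 0], [0, -1, -0.5, 0, 0, 0, 0], [0, -2, -0.5, 0, 0, 0, 0], [0, -3, -0.5, 0, 0, 0, 0], [0, -3.85, -0.5, 0, 0, 0, 0], [0, -3.85, -0.4, 0, 0, 0, 0], [0, -3.85, 0, 0, 0, 0, 0], [0, -3.85, 0, 0, 0, 0, 66], [0, -3.85, 0, 0, 0, 0, 66], [0, -3.85, 0, 0, 0, 0, 66]])

```text
time_s: 20.0
tcp_pos: [0.6005, 0.1707, 0.0129]
ee_rot: [[0.065, -0.998, -0.001], [-0.998, -0.065, -0.0], [0.0, 0.001, -1.0]]
wrist_force: [0.0, -0.7, -0.5]
gripper_width: 0.685
```

Call:
play_rows(deltas=[[0, 0, -1, 0, 0, 0, 66], [0, 0, -3, 0, 0, 0, 66], [0, 0, -5, 0, 0, 0, 66], [0, 0, -7, 0, 0, 0, 66], [0, 0, -8, 0, 0, 0, 66]])

```text
time_s: 20.5
tcp_pos: [0.6028, 0.1714, 0.2188]
ee_rot: [[0.066, -0.998, 0.007], [-0.998, -0.066, 0.003], [-0.002, -0.008, -1.0]]
wrist_force: [1.2, -1.0, 0.3]
gripper_width: 0.758
```

Run:
```python
from fit import *
st();P=np.load("P.npy")
D=np.load("pose0.npy")[1];ph=270+np.degrees(D[2])
print(D,plan(D[0],D[1],.24,ph))
```

```text
t 20.5 tcp [0.6028 0.1714 0.2188] phi 273.79 tilt [0.0074 0.0029] F [ 1.2 -1.   0.3] M [-0.01  0.05 -0.02] w 65.9 j [ 31.  22.  -0.   0. -67. -27.]
[ 0.4632425  -0.37065088 -0.13625914] [21.26, 7.0, -0.95, -0.08, 0.04, 2.32]
```

Call:
play_rows(deltas=[[2, 0.7, -1, 0, 0, 0.3, 50], [4, 1.4, -1, 0, 0, 0.6, 50], [6, 2, -1, 0, 0, 1, 50], [8, 2.7, -1, 0, 0, 1.3, 50], [10, 3.4, -1, 0, 0, 1.6, 50], [12, 4, -1, 0, 0, 2, 50], [14, 4.7, -1, 0, 0, 2.3, 50], [16, 5.4, -1, 0, 0, 2.3, 50], [18, 6, -1, 0, 0, 2.3, 50], [20, 6.7, -1, 0, 0, 2.3, 50], [21.2, 7, -1, 0, 0, 2.3, 50], [21.2, 7, -1, 0, 0, 2.3, 50]])

```text
time_s: 21.7
tcp_pos: [0.4595, -0.3727, 0.2376]
ee_rot: [[-0.14, -0.99, -0.001], [-0.99, 0.14, 0.0], [0.0, 0.001, -1.0]]
wrist_force: [-0.5, 1.4, -0.7]
gripper_width: 0.571
```

Call:
play_rows(deltas=[[0, 0, 0, 0, 0, 0, 50], [0, 0, 0, 0, 0, 0, 50], [0, 0, 0, 0, 0, 0, 50]])

```text
time_s: 22.0
tcp_pos: [0.4618, -0.368, 0.2383]
ee_rot: [[-0.133, -0.991, 0.0], [-0.991, 0.133, 0.0], [-0.0, -0.0, -1.0]]
wrist_force: [-0.4, -0.2, -0.8]
gripper_width: 0.573
```

Run:
```python
from fit import *
import pickle
st();P=np.load("P.npy")
c=avg("top",2);S=avg("side",2);crop(c,"d1top",230,130,550,260,2.4);crop(S,"d1side",230,130,400,260,4.5)
cs,sn=np.cos(P[2]),np.sin(P[2])
for n,cc in(("top",c),("side",S)):
  for d in r.spot_in(n,"tin_a"):
    w=np.array(d["centre"]);e=w[:2]-P[:2];print(n,w.round(3),round(d["score"],2),"pen",(cs*e[0]+sn*e[1]).round(3),(-sn*e[0]+cs*e[1]).round(3))
p,v=fit([S],pen_edges(),P);print(p)
```

```text
t 22.0 tcp [ 0.4618 -0.368   0.2383] phi 262.34 tilt [0.0001 0.0003] F [-0.4 -0.2 -0.8] M [0.09 0.08 0.05] w 49.9 j [-23.  18.  -3.  -0. -69.  15.]
top [0.605 0.071 0.029] 0.77 pen -0.004 -0.024
top [0.608 0.023 0.033] 0.65 pen -0.004 -0.071
top [0.629 0.292 0.035] 0.64 pen 0.034 0.196
top [0.604 0.169 0.034] 0.62 pen 0.001 0.074
top [0.609 0.115 0.035] 0.61 pen 0.003 0.02
top [ 0.661 -0.268  0.021] 0.48 pen 0.03 -0.365
side [0.605 0.023 0.041] 0.65 pen -0.007 -0.071
side [0.601 0.125 0.033] 0.6 pen -0.005 0.031
side [0.604 0.072 0.036] 0.59 pen -0.005 -0.023
side [0.62  0.3   0.032] 0.54 pen 0.026 0.204
side [ 0.662 -0.279  0.042] 0.49 pen 0.03 -0.376
side [0.598 0.173 0.036] 0.44 pen -0.005 0.079
[0.60599183 0.09530128 0.06138513]
```

View pics/d1top.png

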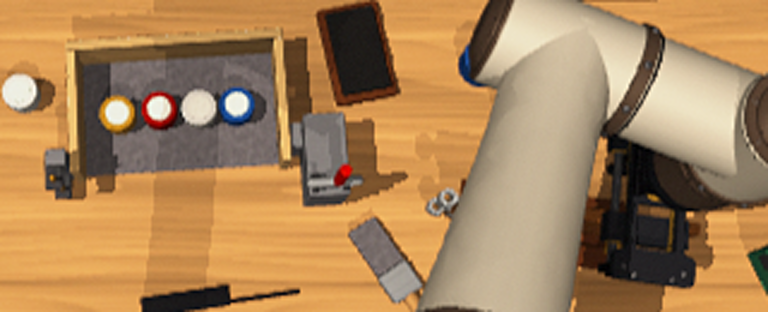

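View pics/d1side.png

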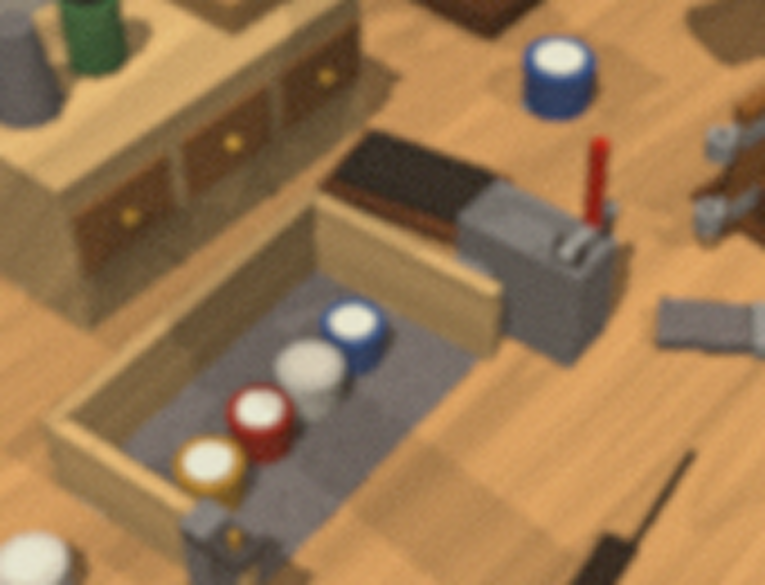

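All four tins are inside, at top crop (117..237,108) and pen x ≈ 0, and the bolt is drawn. Next I'll grasp the door.

Run:
```python
from fit import *
print(plan(.4625,-.373,.088,262.2))
```

```text
[0.16, -0.05, 6.02, -0.0, -0.0, 0.02]
```

Call:
play_rows(deltas=[[0.16, -0.05, 1.5, 0, 0, 0, 50], [0.16, -0.05, 3, 0, 0, 0, 50], [0.16, -0.05, 4.5, 0, 0, 0, 50], [0.16, -0.05, 5.5, 0, 0, 0, 50], [0.16, -0.05, 6, 0, 0, 0, 50], [0.16, -0.05, 6, 0, 0, 0, 50], [0.16, -0.05, 6, 0, 0, 0, 0], [0.16, -0.05, 6, 0, 0, 0, 0], [0.16, -0.05, 6, 0, 0, 0, 0], [0.16, -0.05, 6, 0, 0, 0, 0], [0.16, -0.05, 6, 0, 0, 0, 0], [0.16, -0.05, 6, 0, 0, 0, 0]])

```text
time_s: 23.5
tcp_pos: [0.4624, -0.3736, 0.0886]
ee_rot: [[-0.135, -0.991, 0.001], [-0.991, 0.135, -0.0], [0.0, -0.001, -1.0]]
wrist_force: [-0.4, 0.8, 0.9]
gripper_width: 0.158
```

Call:
play_rows(deltas=[[0, 0, 0, 0, 0, 0, 0], [0, 0, 0, 0, 0, 0, 0]])

```text
time_s: 23.7
tcp_pos: [0.4624, -0.3736, 0.0886]
ee_rot: [[-0.135, -0.991, 0.001], [-0.991, 0.135, -0.0], [0.0, -0.001, -1.0]]
wrist_force: [-0.2, 0.6, 2.1]
gripper_width: 0.159
```

Run:
```python
from fit import *
st()
c=avg("top",2);S=avg("side",2);crop(c,"e1top",370,180,550,260,4.4);crop(S,"e1side",360,110,500,220,5)
```

```text
t 23.7 tcp [ 0.4624 -0.3736  0.0886] phi 262.25 tilt [ 0.0005 -0.0004] F [-0.2  0.6  2.1] M [0.22 0.18 0.01] w 13.8 j [-23.  26. -14.   0. -50.  16.]
```

View pics/e1side.png

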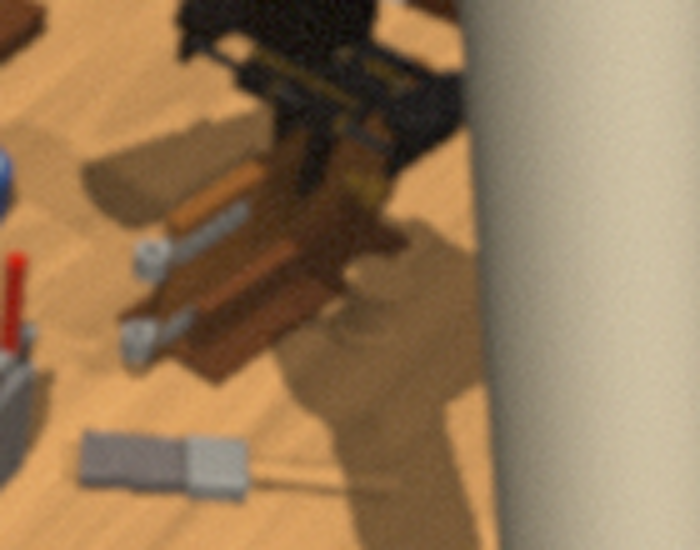

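Call:
play_rows(deltas=[[0, 0, -0.2, 0, 0, 0, 0], [0, 0, -0.5, 0, 0, 0, 0], [0, 0, -0.9, 0, 0, 0, 0], [0, 0, -1.3, 0, 0, 0, 0], [0, 0, -1.7, 0, 0, 0, 0], [0, 0, -2.1, 0, 0, 0, 0], [0, 0, -2.45, 0, 0, 0, 0], [0, 0, -2.45, 0, 0, 0, 0], [0, 0, -2.45, 0, 0, 0, 0]])

```text
time_s: 24.8
tcp_pos: [0.4621, -0.3734, 0.1496]
ee_rot: [[-0.135, -0.991, 0.0], [-0.991, 0.135, 0.0], [-0.0, -0.0, -1.0]]
wrist_force: [0.1, 0.3, -2.2]
gripper_width: 0.159
```

Run:
```python
from fit import *
st();P=np.load("P.npy")
w=tf(P,np.array([[-.164,0,0]]))[0];print(w)
print(plan(.425,-.3,.15,268),plan(.41,-.2,.15,273.7),plan(w[0],w[1],.15,273.7))
c=avg("top",2);S=avg("side",2);crop(c,"e2top",370,180,550,260,4.4);crop(S,"e2side",340,90,500,220,4.5)
```

```text
t 24.8 tcp [ 0.4621 -0.3734  0.1496] phi 262.23 tilt [0.0002 0.0002] F [ 0.1  0.3 -2.2] M [ 0.04  0.09 -0.03] w 13.8 j [-23.  23. -10.  -0. -58.  16.]
[0.44384633 0.0841475  0.        ]
[-2.71, 1.87, -0.02, -0.0, 0.0, -1.15] [-6.59, 3.0, -0.02, -0.0, 0.0, -2.29] [-18.04, 3.2, -0.01, -0.0, 0.0, -2.29]
```

View pics/e2side.png

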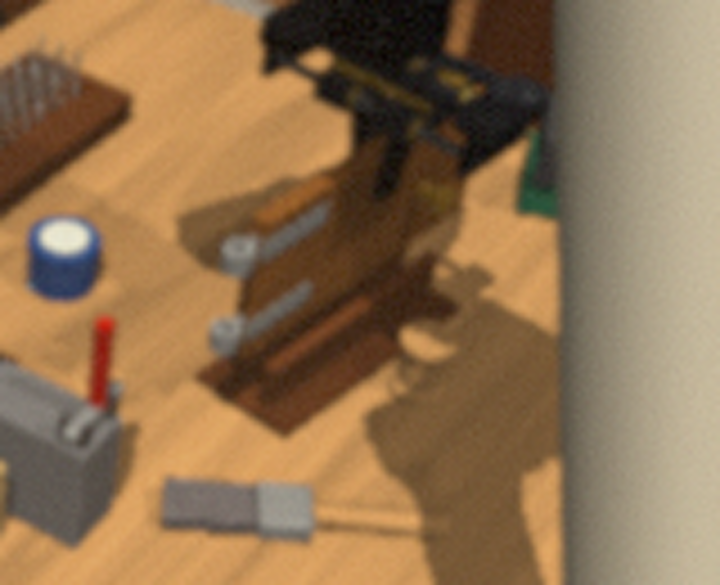

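The door hangs level and clear of the rack, with its knuckles at (240,250) and (228,335) in the crop. Next I'll carry it to a point in front of the pen.

Call:
play_rows(deltas=[[-0.5, 0.4, 0, 0, 0, -0.2, 0], [-1.2, 0.9, 0, 0, 0, -0.5, 0], [-2, 1.4, 0, 0, 0, -0.8, 0], [-2.8, 1.9, 0, 0, 0, -1.1, 0], [-3.8, 2.3, 0, 0, 0, -1.5, 0], [-4.8, 2.6, 0, 0, 0, -1.8, 0], [-5.8, 2.9, 0, 0, 0, -2.1, 0], [-6.8, 3, 0, 0, 0, -2.3, 0], [-8, 3.1, 0, 0, 0, -2.3, 0], [-9.2, 3.2, 0, 0, 0, -2.3, 0], [-10.4, 3.2, 0, 0, 0, -2.3, 0], [-11.5, 3.2, 0, 0, 0, -2.3, 0]])

```text
time_s: 26.2
tcp_pos: [0.4216, -0.0766, 0.1495]
ee_rot: [[0.066, -0.998, 0.0], [-0.998, -0.066, -0.0], [0.0, -0.0, -1.0]]
wrist_force: [0.8, -0.2, -2.2]
gripper_width: 0.16
```

Call:
play_rows(deltas=[[-1.2, 0, 0, 0, 0, 0, 0], [-2.4, 0, 0, 0, 0, 0, 0], [-3.6, 0, 0, 0, 0, 0, 0], [-4.7, 0, 0, 0, 0, 0, 0], [-5.5, 0, 0, 0, 0, 0, 0], [-6, 0, 0, 0, 0, 0, 0], [-6, 0, 0, 0, 0, 0, 0], [-6, 0, 0, 0, 0, 0, 0]])

```text
time_s: 27.0
tcp_pos: [0.4117, 0.0715, 0.1493]
ee_rot: [[0.066, -0.998, -0.001], [-0.998, -0.066, -0.0], [0.0, 0.001, -1.0]]
wrist_force: [0.3, -0.4, -2.6]
gripper_width: 0.154
```

Run:
```python
from fit import *
import pickle
st();P=np.load("P.npy")
T=avg("top",4);S=avg("side",4);pickle.dump((T,S),open("im1.pkl","wb"));crop(T,"f1top",230,130,400,270,4.5);crop(S,"f1side",220,110,400,290,3.3)
```

```text
t 27.0 tcp [0.4117 0.0715 0.1493] phi 273.76 tilt [-0.0006 -0.0004] F [ 0.3 -0.4 -2.6] M [-0.05  0.13  0.02] w 13.4 j [ 32.   6. -33.   0. -51. -29.]
```

View pics/f1side.png

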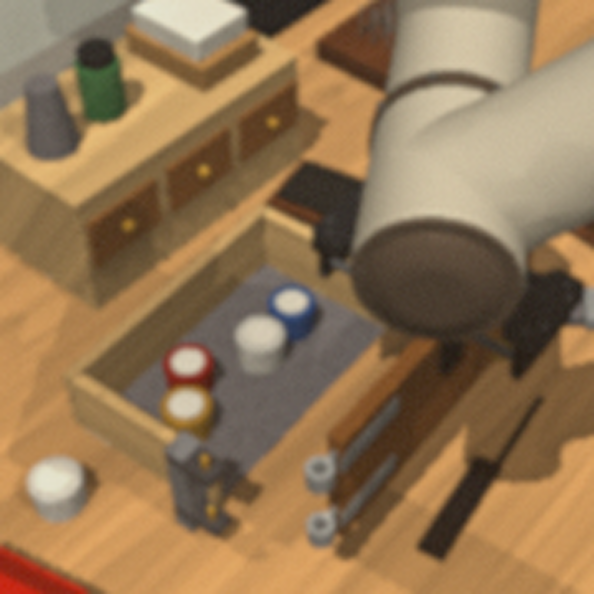

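View pics/f1top.png

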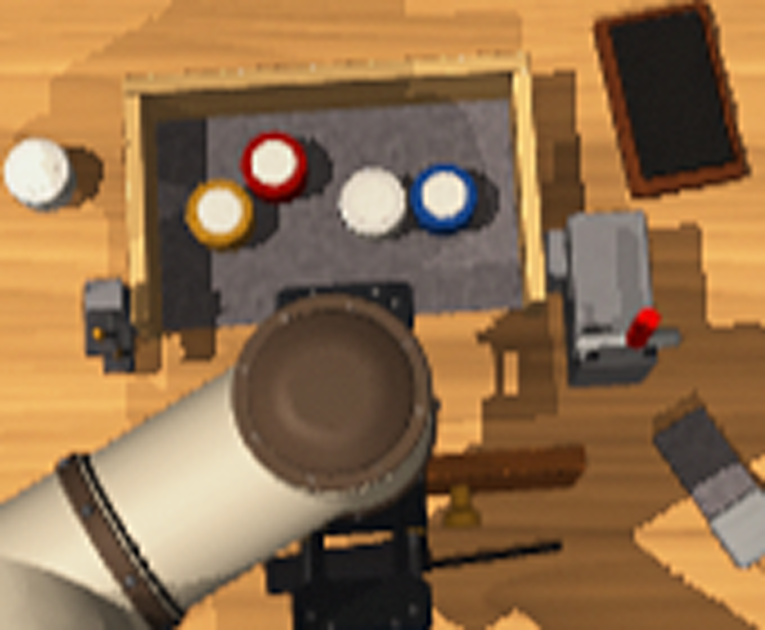

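The red tin has been knocked to (275,163) in the top crop, so I'll check where it now sits in the pen. I'll also overlay the expected knuckle and pin points.

Run:
```python
from fit import *
import pickle
T,S=pickle.load(open("im1.pkl","rb"));P=np.load("P.npy")
cs,sn=np.cos(P[2]),np.sin(P[2])
for nm,X in dict(red=(275,163),brass=(219,213),al=(374,202),blue=(444,198)).items():
    w=ray(T,(230+X[0]/4.5-.4,130+X[1]/4.5-.4),.034);e=w[:2]-P[:2];print(nm,(cs*e[0]+sn*e[1]).round(4),(-sn*e[0]+cs*e[1]).round(4))
s=r.sense();th=np.radians(3.76)
D=[s["tcp_pos"][0],s["tcp_pos"][1],th,s["tcp_pos"][2]-.0806]
kn=np.array([[0,.15,.036],[0,.15,.106],[0,.15,.018],[0,.15,.088],[-.007,.132,.12],[.007,.132,.12],[-.007,-.132,.12],[.007,-.132,.12]])
pins=np.array([[-.094,.15,.03],[-.094,.15,.044],[-.094,.15,.1],[-.094,.15,.114]])
crop(S,"g1side",270,210,350,290,9,np.vstack([proj(S,tf(D,kn)),proj(S,tf(P,pins))]))
crop(T,"g1top",250,190,380,250,6,np.vstack([proj(T,tf(D,kn)),proj(T,tf(P,pins))]))
```

```text
red 0.0317 0.0383
brass -0.0006 0.0775
al 0.0005 -0.0269
blue 0.0003 -0.0739
```

View pics/g1side.png

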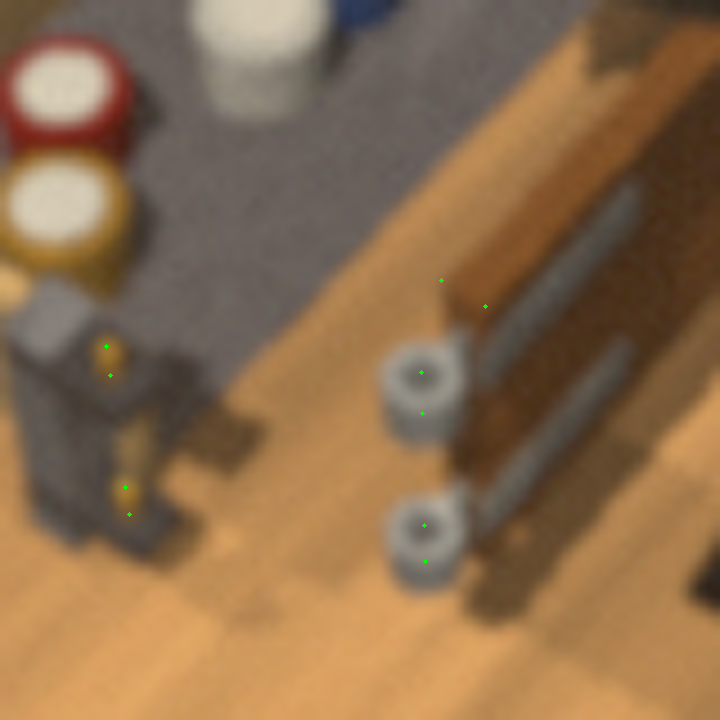

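View pics/g1top.png

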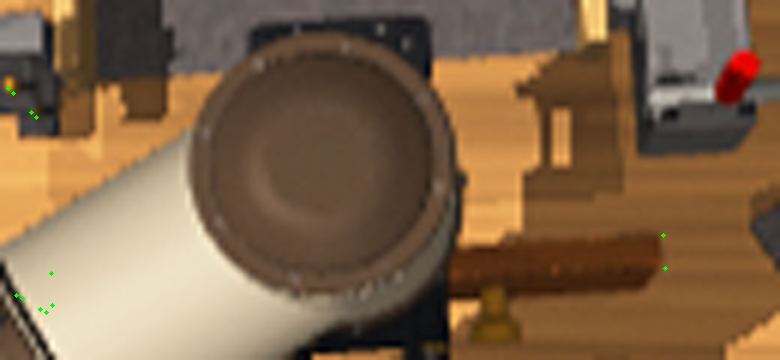

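Run:
```python
from fit import *
import pickle
T,S=pickle.load(open("im1.pkl","rb"));T0,S0=pickle.load(open("im0.pkl","rb"))
a=[]
crop(T,"x1",325,215,375,250,12); crop(T0,"x2",500,205,535,240,14); crop(T0,"x3",400,200,440,230,14); crop(T0,"x4",240,185,280,215,14)
ims=[cv2.imread(f"pics/x{i}.png") for i in(1,2,3,4)]
ims=[cv2.resize(i,(400,300)) for i in ims]
cv2.imwrite("pics/x.png",np.vstack([np.hstack(ims[:2]),np.hstack(ims[2:])]))
```

```text
(no output)
```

View pics/x.png

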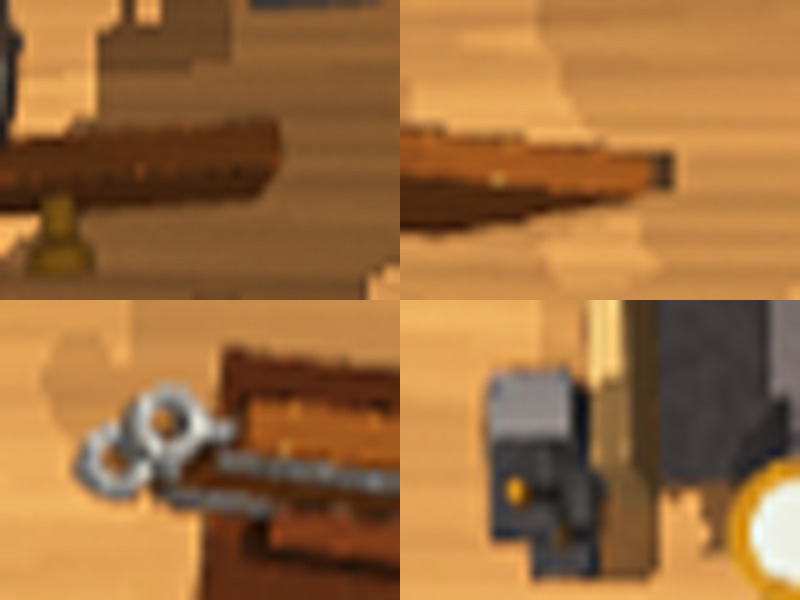

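Run:
```python
from fit import *
import pickle
T,S=pickle.load(open("im1.pkl","rb"));T0,S0=pickle.load(open("im0.pkl","rb"));P=np.load("P.npy")
print("T pins",ray(T0,(251.65,203.95),.110).round(4),ray(T0,(256.5,207.95),.040).round(4),"model",tf(P,np.array([[-.094,.15,0]]))[0].round(4))
kh=ray(T0,(416.75,212.15),.114);kl=ray(T0,(411.45,216.15),.044);print("T0 knuckles",kh.round(4),kl.round(4))
phi=np.radians(-7.75);g=np.array([.4624,-.3736]);
for k in(kh,kl):
    d=k[:2]-g;c,s=np.cos(phi),np.sin(phi);print(" in door/grasp frame",(c*d[0]+s*d[1]).round(4),(-s*d[0]+c*d[1]).round(4))
# side: S im1 clicks, crop 270,210 s9
f=lambda X,Y:(270+(X+.5)/9-.5,210+(Y+.5)/9-.5)
s0=r.sense();g=s0["tcp_pos"];phi=np.radians(3.76);dz=g[2]-.0806
for X,z in(((422,380),.106),((424,532),.036)):
    k=ray(S,f(*X),dz+z);d=k[:2]-g[:2];c,s=np.cos(phi),np.sin(phi);print("S knuckle",k.round(4)," in door frame",(c*d[0]+s*d[1]).round(4),(-s*d[0]+c*d[1]).round(4))
# pin blobs by colour
for cc,nm,(u0,v0,u1,v1) in((S,"S",(276,244,290,254)),(S,"S",(280,260,288,270)),(T,"T",(249,200,255,207)),(T,"T",(254,206,260,211))):
    p=cc["f"][v0:v1,u0:u1]; sat=np.clip(p[:,:,0]-p[:,:,2]-35,0,None); yy,xx=np.mgrid[v0:v1,u0:u1]
    print(nm,"blob",(sat*xx).sum()/sat.sum(),(sat*yy).sum()/sat.sum(),sat.max()); print(sat.astype(int))
print("S proj pins mid",proj(S,tf(P,np.array([[-.094,.15,.107],[-.094,.15,.037]]))),"T",proj(T,tf(P,np.array([[-.094,.15,.110],[-.094,.15,.040]]))))
```

```text
T pins [0.5056 0.2368 0.11  ] [0.5057 0.234  0.04  ] model [0.504  0.2384 0.    ]
T0 knuckles [ 0.4833 -0.2238  0.114 ] [ 0.4823 -0.223   0.044 ]
 in door/grasp frame 0.0005 0.1513
 in door/grasp frame -0.0006 0.1519
S knuckle [0.4003 0.2227 0.1749]  in door frame -0.0017 0.1518
S knuckle [0.4006 0.2229 0.1049]  in door frame -0.0014 0.1519
S blob 281.6552742616034 249.168776371308 65.0
[[ 0  0  0  0  0  0  0  0  0  0  0  0  0  0]
 [ 0  0  0  0  0  0  0  0  0  0  0  0  0  0]
 [ 0  0  0  0  0  0  0  0  0  0  0  0  0  0]
 [ 0  0  0  0  0 16 20  0  0  0  0  0  0  0]
 [ 0  0  0  0 16 51 58 24  0  0  0  0  0  0]
 [ 0  0  0  0 20 59 65 33  0  0  0  0  0  0]
 [ 0  0  0  0  8 49 54 24  0  0  0  0  0  0]
 [ 0  0  0  0  0 29 33 13  0  0  0  0  0  0]
 [ 0  0  0  0  0  3  8  0  0  0  0  0  0  0]
 [ 0  0  0  0  0  0  0  0  0  0  0  0  0  0]]
S blob 284.1693828479829 263.43921987710394 70.25
[[ 0  0  0 20 28 26 15  5]
 [ 0  0  0 14 24 23 14 13]
 [ 0  0  0 15 22 17 14 21]
 [ 0  0 11 42 46 27 11 23]
 [ 0  0 19 63 70 35  2 13]
 [ 0  0 15 54 64 31  0  0]
 [ 0  0  0 33 40 17  0  0]
 [ 0  0  0  8 17  3  0  0]
 [ 0  0  0  0  0  0  0  0]
 [ 6  0  0  0  0  0  0  0]]
T blob 251.2095709570957 203.72442244224422 148.75
[[  0   0   0   0   0   0]
 [  0   0   0   0   0   0]
 [  0   0   0   0   0   0]
 [  0  11 132  35   0   0]
 [  0   9 148  61   0   0]
 [  0   0  36  18   0   0]
 [  0   0   0   0   0   0]]
T blob 256.0 208.0 8.0
[[0 0 0 0 0 0]
 [0 0 0 0 0 0]
 [0 0 8 0 0 0]
 [0 0 0 0 0 0]
 [0 0 0 0 0 0]]
S proj pins mid [[281.5748435  249.61561244]
 [283.67458503 265.16828484]] T [[251.07751766 204.5252834 ]
 [255.01666367 208.53422524]]
```

Run:
```python
from fit import *
import pickle
T,S=pickle.load(open("im1.pkl","rb"))
print("T pin hi",ray(T,(251.21,203.72),.110).round(4), ray(T,(251.21,203.72),.112).round(4))
print("S pin hi",ray(S,(281.66,249.17),.107).round(4))
p=S["f"][263:271,281:287]; sat=np.clip(p[:,:,0]-p[:,:,2]-35,0,None); yy,xx=np.mgrid[263:271,281:287]
u,v=(sat*xx).sum()/sat.sum(),(sat*yy).sum()/sat.sum();print(u,v,"S pin lo",ray(S,(u,v),.037).round(4))
a=np.array([.4833,-.2238]);
```

```text
T pin hi [0.5063 0.2381 0.11  ] [0.5059 0.2377 0.112 ]
S pin hi [0.5048 0.2373 0.107 ]
283.5929572131768 264.8447557743279 S pin lo [0.5048 0.2378 0.037 ]
```

Run:
```python
from fit import *
st()
y=.0645;t=np.array([.5156,.0861]);e=np.array([np.cos(y),np.sin(y)])
for b in(.06,.0): print(plan(*(t-b*e),.1206,273.7))
```

```text
t 27.4 tcp [0.412  0.0714 0.1495] phi 273.7 tilt [-0. -0.] F [-0.9  0.2 -2.9] M [ 0.05  0.12 -0.02] w 14.1 j [ 32.   6. -33.   0. -51. -29.]
[-0.32, -1.78, 1.15, 0.0, -0.0, 0.0]
[-0.32, -4.18, 1.15, 0.0, -0.0, 0.0]
```

Call:
play_rows(deltas=[[-0.1, -0.4, 0.3, 0, 0, 0, 0], [-0.2, -0.9, 0.6, 0, 0, 0, 0], [-0.32, -1.4, 0.9, 0, 0, 0, 0], [-0.32, -1.8, 1.15, 0, 0, 0, 0], [-0.32, -1.8, 1.15, 0, 0, 0, 0], [-0.32, -1.8, 1.15, 0, 0, 0, 0], [-0.32, -1.8, 1.15, 0, 0, 0, 0]])

```text
time_s: 28.1
tcp_pos: [0.456, 0.0825, 0.1208]
ee_rot: [[0.065, -0.998, -0.0], [-0.998, -0.065, -0.0], [-0.0, 0.0, -1.0]]
wrist_force: [-0.8, 0.4, -2.7]
gripper_width: 0.161
```

Run:
```python
from fit import *
import pickle
st()
T=avg("top",3);S=avg("side",3);pickle.dump((T,S),open("im2.pkl","wb"))
crop(S,"h1side",270,220,350,290,9);crop(T,"h1top",235,180,300,230,10)
y=.0645;t=np.array([.5156,.0861])
print(plan(*t,.1206,273.7))
```

```text
t 28.1 tcp [0.456  0.0825 0.1208] phi 273.73 tilt [-0.0002 -0.    ] F [-0.8  0.4 -2.7] M [-0.02  0.06 -0.01] w 14.0 j [ 30.  13. -30.  -0. -48. -27.]
[0.02, -2.38, 0.02, -0.01, 0.0, 0.01]
```

View pics/h1side.png

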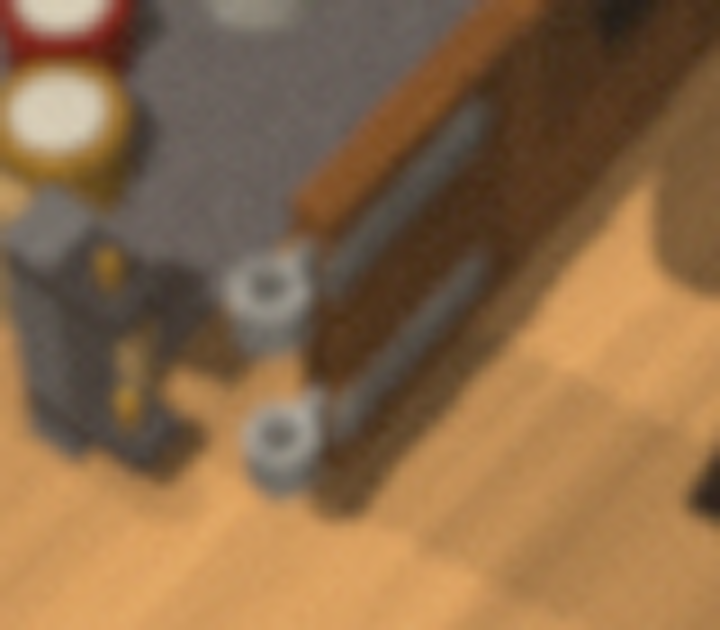

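View pics/h1top.png

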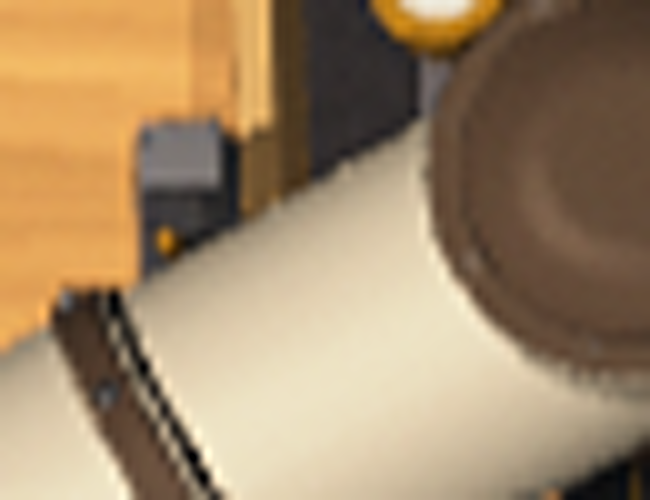

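Call:
play_rows(deltas=[[0, -0.4, 0, 0, 0, 0, 0], [0, -0.8, 0, 0, 0, 0, 0], [0, -1.2, 0, 0, 0, 0, 0], [0, -1.6, 0, 0, 0, 0, 0], [0, -2, 0, 0, 0, 0, 0], [0, -2.3, 0, 0, 0, 0, 0], [0, -2.4, 0, 0, 0, 0, 0], [0, -2.4, 0, 0, 0, 0, 0], [0, -2.4, 0, 0, 0, 0, 0]])

```text
time_s: 29.3
tcp_pos: [0.5158, 0.0865, 0.1206]
ee_rot: [[0.065, -0.998, -0.001], [-0.998, -0.065, -0.0], [0.0, 0.001, -1.0]]
wrist_force: [-0.2, -0.3, -2.4]
gripper_width: 0.158
```

Run:
```python
from fit import *
import pickle
st()
T=avg("top",3);S=avg("side",4);pickle.dump((T,S),open("im3.pkl","wb"))
crop(S,"h2side",265,225,325,280,12)
crop(T,"h2top",235,180,300,230,10)
```

```text
t 29.3 tcp [0.5158 0.0865 0.1206] phi 273.73 tilt [-0.0007 -0.0001] F [-0.2 -0.3 -2.4] M [ 0.01  0.16 -0.05] w 13.7 j [ 27.  18. -22.  -0. -50. -24.]
```

View pics/h2side.png

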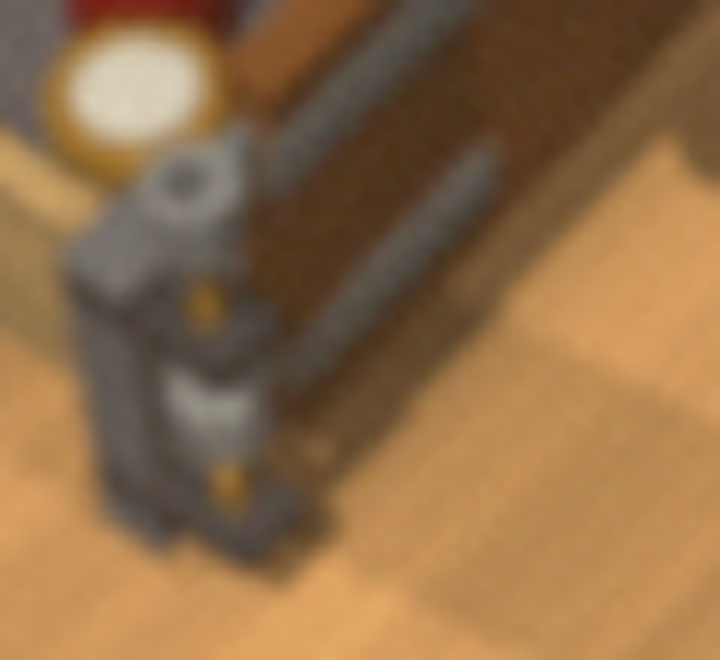

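View pics/h2top.png

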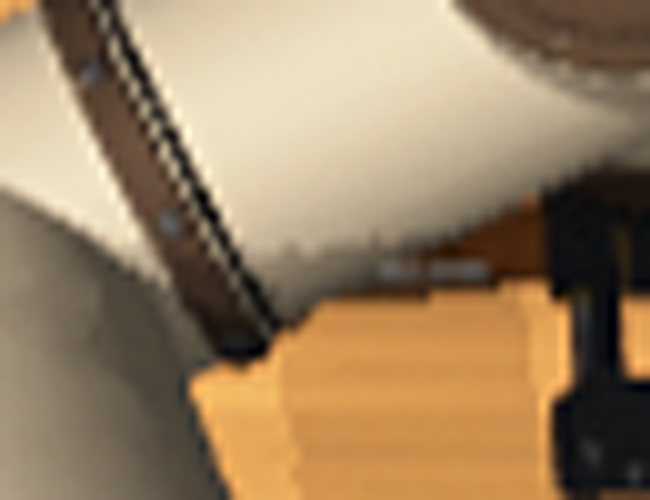

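Run:
```python
from fit import *
import pickle
T,S=pickle.load(open("im3.pkl","rb"))
f=lambda X,Y:(265+(X+.5)/12-.5,225+(Y+.5)/12-.5)
for z in(.146,.1445): print("knuckle S",ray(S,f(186,178),z).round(4))
p=S["f"][246:254,278:286]; sat=np.clip(p[:,:,0]-p[:,:,2]-35,0,None); yy,xx=np.mgrid[246:254,278:286]
u,v=(sat*xx).sum()/sat.sum(),(sat*yy).sum()/sat.sum();print(u,v,"S pin hi",ray(S,(u,v),.107).round(4));print(sat.astype(int))
q=proj(S,np.array([[.5048,.2375,.146]]))[0];print("expect knuckle px in crop",(q-[265,225]+.5)*12)
# dark hole centroid
g=S["f"].mean(2)[235:244,276:286];print(g.astype(int))
```

```text
knuckle S [0.5062 0.237  0.146 ]
knuckle S [0.5071 0.2362 0.1445]
281.7268656716418 249.88134328358208 S pin hi [0.5031 0.2387 0.107 ]
[[ 0  0  0  0  0  0  0  1]
 [ 0  0  0  0  0  0  0  0]
 [ 0  0  0 10 13  0  0  0]
 [ 0  0  4 35 39 16  0  0]
 [ 0  0  9 42 46 23  0  0]
 [ 0  0  0 28 35 13  0  0]
 [ 0  0  0  7  9  0  0  0]
 [ 0  0  0  0  0  0  0  0]]
expect knuckle px in crop [189.72832111 183.69527937]
[[193 188 178 164 143 121 104  96 100  94]
 [165 160 148 136 128 121 116 112 110  98]
 [133 131 131 131 130 131 129 126 114  92]
 [121 125 127 119 117 122 129 131 117  88]
 [112 124 118 106 100 106 121 131 117  93]
 [114 124 115  98  97 104 124 132 121  90]
 [115 122 124 112 108 119 129 129 111  83]
 [113 121 125 129 125 127 125 114  93  72]
 [109 109 113 118 118 116 108  92  75  65]]
```

Call:
play_rows(deltas=[[0, 0.03, 0.1, 0, 0, 0, 0], [0, 0.03, 0.2, 0, 0, 0, 0], [0, 0.03, 0.3, 0, 0, 0, 0], [0, 0.03, 0.4, 0, 0, 0, 0], [0, 0.03, 0.5, 0, 0, 0, 0], [0, 0.03, 0.6, 0, 0, 0, 0], [0, 0.03, 0.65, 0, 0, 0, 0], [0, 0.03, 0.7, 0, 0, 0, 0], [0, 0.03, 0.7, 0, 0, 0, 0]])

```text
time_s: 30.55
tcp_pos: [0.5154, 0.0865, 0.103]
ee_rot: [[0.065, -0.998, -0.0], [-0.998, -0.065, -0.0], [0.0, 0.0, -1.0]]
wrist_force: [0.2, 0.5, -1.9]
gripper_width: 0.158
```

Run:
```python
from fit import *
st()
S=avg("side",3);crop(S,"h3side",265,225,325,280,12)
```

```text
t 30.55 tcp [0.5154 0.0865 0.103 ] phi 273.74 tilt [-0.0003 -0.0001] F [ 0.2  0.5 -1.9] M [ 0.05  0.14 -0.03] w 13.7 j [ 27.  19. -23.  -0. -48. -24.]
```

View pics/h3side.png

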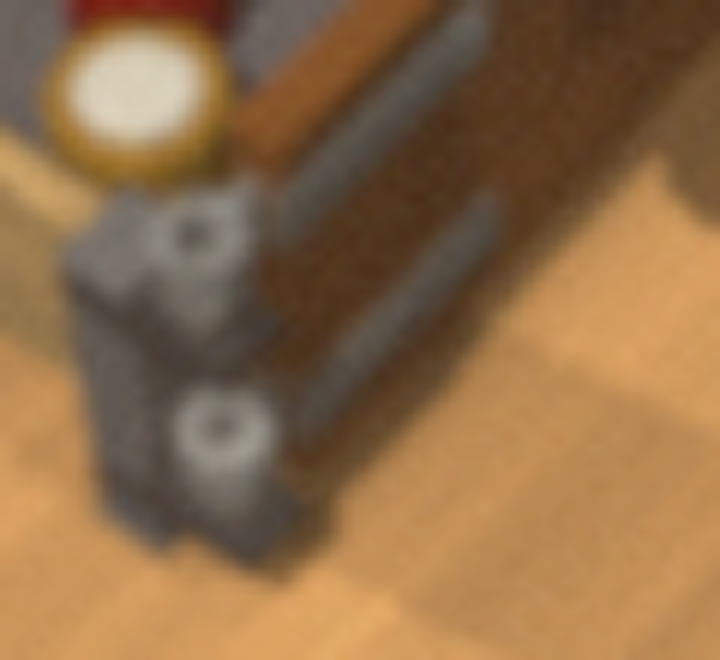

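The force is unchanged with the knuckle undersides already below the pin tips, so both pins have entered. I'll lower the rest of the way.

Call:
play_rows(deltas=[[0, 0, 0.1, 0, 0, 0, 0], [0, 0, 0.2, 0, 0, 0, 0], [0, 0, 0.27, 0, 0, 0, 0], [0, 0, 0.33, 0, 0, 0, 0], [0, 0, 0.38, 0, 0, 0, 0], [0, 0, 0.38, 0, 0, 0, 0]])

```text
time_s: 31.3
tcp_pos: [0.5153, 0.0865, 0.0935]
ee_rot: [[0.065, -0.998, -0.0], [-0.998, -0.065, -0.0], [0.0, 0.0, -1.0]]
wrist_force: [0.1, -0.1, -2.8]
gripper_width: 0.158
```

Run:
```python
from fit import *
st()
S=avg("side",2);crop(S,"h4side",265,225,325,280,12)
```

```text
t 31.3 tcp [0.5153 0.0865 0.0935] phi 273.74 tilt [-0.0005 -0.0002] F [ 0.1 -0.1 -2.8] M [ 0.02  0.07 -0.03] w 13.8 j [ 27.  20. -24.  -0. -46. -24.]
```

View pics/h4side.png

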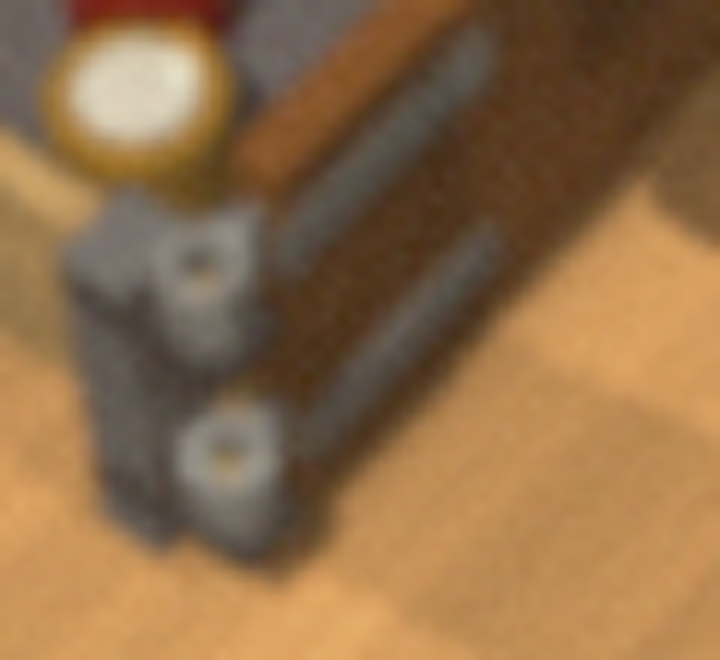

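The pin tips now show inside both holes at (203,282) and (228,460). The last millimetres come next.

Call:
play_rows(deltas=[[0, 0, 0.03, 0, 0, 0, 0], [0, 0, 0.06, 0, 0, 0, 0], [0, 0, 0.08, 0, 0, 0, 0], [0, 0, 0.08, 0, 0, 0, 0]])

```text
time_s: 31.8
tcp_pos: [0.5157, 0.0866, 0.0921]
ee_rot: [[0.065, -0.998, 0.001], [-0.998, -0.065, 0.0], [-0.0, -0.001, -1.0]]
wrist_force: [0.1, -0.6, 0.1]
gripper_width: 0.157
```

Run:
```python
from fit import *
st()
```

```text
t 31.8 tcp [0.5157 0.0866 0.0921] phi 273.75 tilt [0.0008 0.0003] F [ 0.1 -0.6  0.1] M [0.1  0.2  0.05] w 13.7 j [ 27.  20. -24.   0. -46. -24.]
```

The wrist force went from -2.8 N to about 0, so the door is seated. I'll release it and lift.

Call:
play_rows(deltas=[[0, 0, 0, 0, 0, 0, 20], [0, 0, 0, 0, 0, 0, 30], [0, 0, 0, 0, 0, 0, 40], [0, 0, 0, 0, 0, 0, 40], [0, 0, -0.5, 0, 0, 0, 40], [0, 0, -1.5, 0, 0, 0, 40], [0, 0, -3, 0, 0, 0, 40], [0, 0, -5, 0, 0, 0, 40], [0, 0, -6, 0, 0, 0, 40], [0, 0, -6, 0, 0, 0, 40]])

```text
time_s: 32.8
tcp_pos: [0.5178, 0.0874, 0.2466]
ee_rot: [[0.066, -0.998, 0.01], [-0.998, -0.066, 0.003], [-0.003, -0.01, -1.0]]
wrist_force: [-0.5, -0.0, -0.5]
gripper_width: 0.46
```

Run:
```python
from fit import *
st();P=np.load("P.npy")
k=tf(P,np.array([[-.118,-.185,.18]]))[0]
print(plan(k[0]+.001,k[1],.245,183.7),plan(k[0]+.001,k[1],.135,183.7))
S=avg("side",2);T=avg("top",2);crop(S,"i1side",220,110,400,290,3.3);crop(T,"i1top",230,130,400,230,4.5)
```

```text
t 32.8 tcp [0.5178 0.0874 0.2466] phi 273.78 tilt [0.0096 0.0034] F [-0.5 -0.  -0.5] M [ 0.11  0.07 -0.  ] w 40.0 j [ 27.  11. -12.   0. -67. -24.]
[7.34, 1.09, 0.03, -0.06, 0.11, 18.02] [7.35, 1.13, 4.43, -0.06, 0.11, 18.02]
```

View pics/i1side.png

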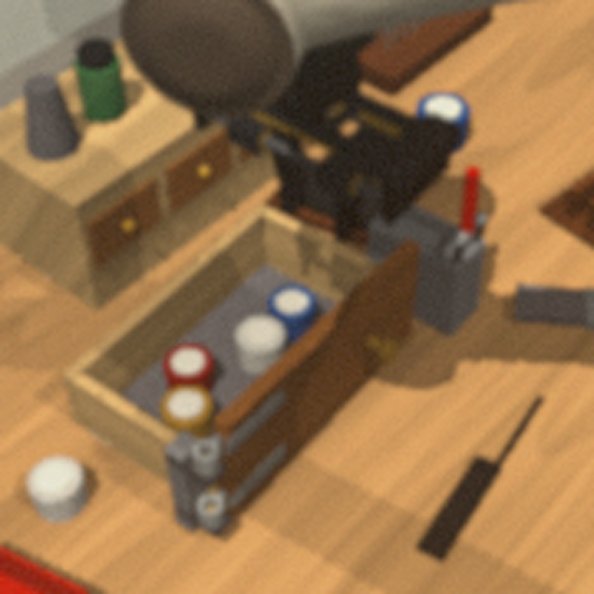

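View pics/i1top.png

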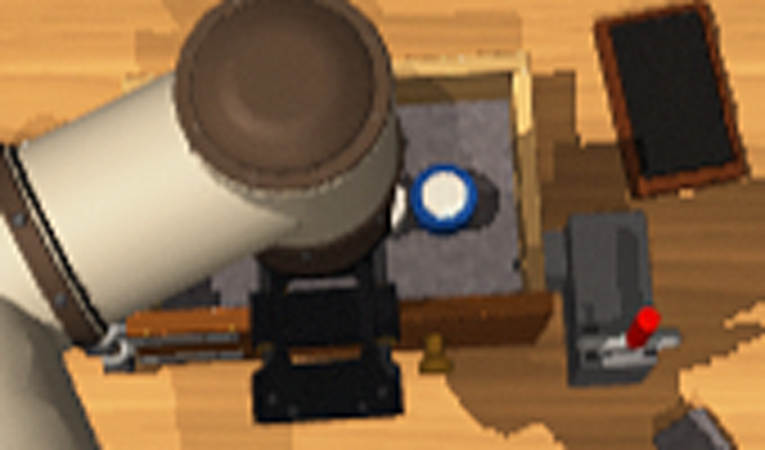

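The door hangs shut and the knuckles are down. Next is the bolt.

Call:
play_rows(deltas=[[1.2, 0.2, 0, 0, 0, 1.7, 44], [2.4, 0.4, 0, 0, 0, 3.4, 44], [3.6, 0.6, 0, 0, 0, 5.1, 44], [4.8, 0.8, 0, 0, 0, 6.8, 44], [6, 1, 0, 0, 0, 8.5, 44], [7.3, 1.1, 0, 0, 0, 10.2, 44], [7.3, 1.1, 0, 0, 0, 11.9, 44], [7.3, 1.1, 0, 0, 0, 13.6, 44], [7.3, 1.1, 0, 0, 0, 15.3, 44], [7.3, 1.1, 0, 0, 0, 17, 44], [7.3, 1.1, 0, 0, 0, 18, 44], [7.3, 1.1, 0, 0, 0, 18, 44]])

```text
time_s: 34.2
tcp_pos: [0.4992, -0.0974, 0.2401]
ee_rot: [[-0.998, -0.065, -0.003], [-0.065, 0.998, -0.0], [0.003, -0.0, -1.0]]
wrist_force: [-0.4, 0.3, -1.1]
gripper_width: 0.504
```

Call:
play_rows(deltas=[[0, 0, 0, 0, 0, 0, 44], [0, 0, 0, 0, 0, 0, 44]])

```text
time_s: 34.4
tcp_pos: [0.4997, -0.0973, 0.2411]
ee_rot: [[-0.998, -0.067, -0.001], [-0.067, 0.998, -0.0], [0.001, -0.0, -1.0]]
wrist_force: [0.4, -0.2, 0.1]
gripper_width: 0.507
```

Run:
```python
from fit import *
st();print(plan(.5027,-.098,.138,183.7))
```

```text
t 34.4 tcp [ 0.4997 -0.0973  0.2411] phi 183.81 tilt [-0.0013 -0.0001] F [ 0.4 -0.2  0.1] M [-0.08 -0.02  0.  ] w 44.1 j [  7.  10. -14.  -0. -66. -93.]
[-0.12, -0.03, 4.12, -0.0, -0.02, 0.02]
```

Call:
play_rows(deltas=[[-0.12, -0.03, 1, 0, 0, 0, 44], [-0.12, -0.03, 2.2, 0, 0, 0, 44], [-0.12, -0.03, 3.3, 0, 0, 0, 44], [-0.12, -0.03, 4.1, 0, 0, 0, 44], [-0.12, -0.03, 4.1, 0, 0, 0, 44], [-0.12, -0.03, 4.1, 0, 0, 0, 0], [-0.12, -0.03, 4.1, 0, 0, 0, 0], [-0.12, -0.03, 4.1, 0, 0, 0, 0], [-0.12, -0.03, 4.1, 0, 0, 0, 0], [-0.12, -0.03, 4.1, 0, 0, 0, 0], [-0.12, -0.03, 4.1, 0, 0, 0, 0]])

```text
time_s: 35.5
tcp_pos: [0.5033, -0.0979, 0.1399]
ee_rot: [[-0.998, -0.066, 0.001], [-0.066, 0.998, -0.0], [-0.001, -0.0, -1.0]]
wrist_force: [-0.5, 0.6, 2.2]
gripper_width: 0.151
```

Call:
play_rows(deltas=[[0, 0, 0, 0, 0, 0, 0], [0, 0.3, 0, 0, 0, 0, 0], [0, 0.6, 0, 0, 0, 0, 0], [0, 0.9, 0, 0, 0, 0, 0], [0, 1.2, 0, 0, 0, 0, 0], [0, 1.5, 0, 0, 0, 0, 0], [0, 1.7, 0, 0, 0, 0, 0], [0, 1.77, 0, 0, 0, 0, 0], [0, 1.77, 0, 0, 0, 0, 0]])

```text
time_s: 36.4
tcp_pos: [0.5004, -0.0534, 0.1398]
ee_rot: [[-0.998, -0.066, 0.001], [-0.066, 0.998, -0.001], [-0.001, -0.001, -1.0]]
wrist_force: [-0.5, -1.3, 5.5]
gripper_width: 0.153
```

Run:
```python
from fit import *
st()
S=avg("side",2);T=avg("top",2);crop(S,"j1side",220,110,400,290,3.3)
```

```text
t 36.4 tcp [ 0.5004 -0.0534  0.1398] phi 183.81 tilt [ 0.001  -0.0006] F [-0.5 -1.3  5.5] M [-0.47  0.16  0.04] w 13.3 j [ 12.  15. -23.   0. -52. -99.]
```

View pics/j1side.png

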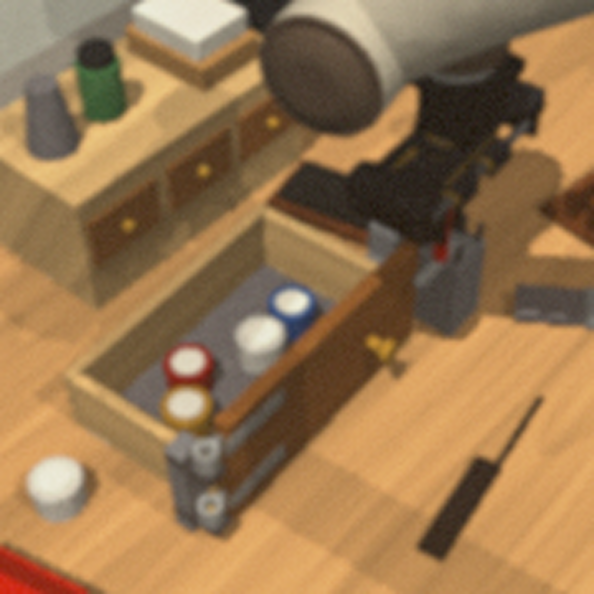

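Call:
play_rows(deltas=[[0, 0, 0, 0, 0, 0, 40], [0, 0, 0, 0, 0, 0, 40], [0, 0, 0, 0, 0, 0, 40], [0, 0, -1, 0, 0, 0, 40], [0, 0, -2.5, 0, 0, 0, 40], [0, 0, -4, 0, 0, 0, 40], [0, -2, -5, 0, 0, 0, 40], [0, -4, -6, 0, 0, 0, 40], [1, -6, -6, 0, 0, 0, 40], [2, -8, -6, 0, 0, 0, 40], [3, -10, -6, 0, 0, 0, 40], [3, -10, -6, 0, 0, 0, 40]])

```text
time_s: 37.8
tcp_pos: [0.4399, -0.3103, 0.2886]
ee_rot: [[-0.998, -0.063, -0.001], [-0.063, 0.998, 0.001], [0.001, 0.001, -1.0]]
wrist_force: [0.6, -0.3, 1.4]
gripper_width: 0.455
```

Run:
```python
from fit import *
import pickle
st();P=np.load("P.npy")
S=avg("side",5);T=avg("top",5);pickle.dump((T,S),open("im4.pkl","wb"))
crop(S,"k1side",220,150,400,290,4);crop(T,"k1top",230,130,400,230,4.5)
d0=tf(P,np.array([[-.094,0,0]]))[0]
for n,c in(("T",[T]),("S",[S]),("TS",[T,S])):
    print(n,"pen",fit(c,pen_edges(),P)[0].round(4),"door",fit(c,door_edges(),[d0[0],d0[1],P[2]],.012)[0].round(4))
```

```text
t 37.8 tcp [ 0.4399 -0.3103  0.2886] phi 183.59 tilt [-0.0009  0.0006] F [ 0.6 -0.3  1.4] M [ 0.01 -0.02  0.04] w 39.6 j [-18.  11.  -5.  -0. -74. -68.]
T pen [0.6091 0.0945 0.0641] door [0.5157 0.0829 0.0578]
S pen [0.6067 0.095  0.0677] door [0.5099 0.0977 0.0364]
TS pen [0.6081 0.0948 0.0672] door [0.5134 0.0976 0.0611]
```

View pics/k1side.png

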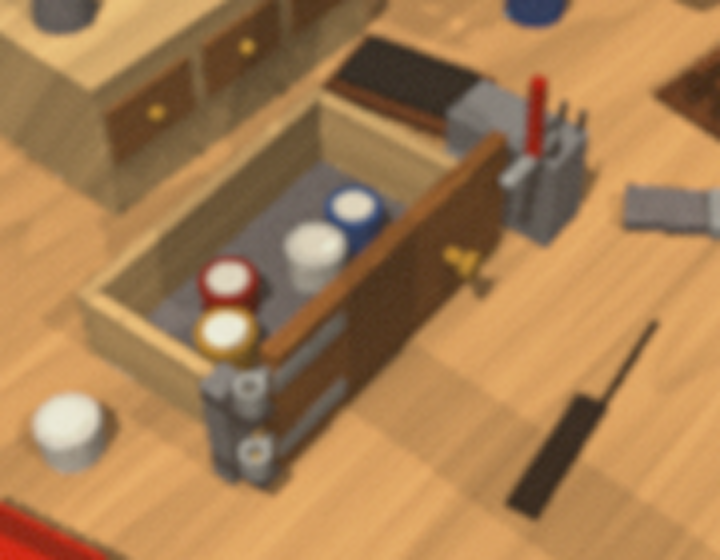

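View pics/k1top.png

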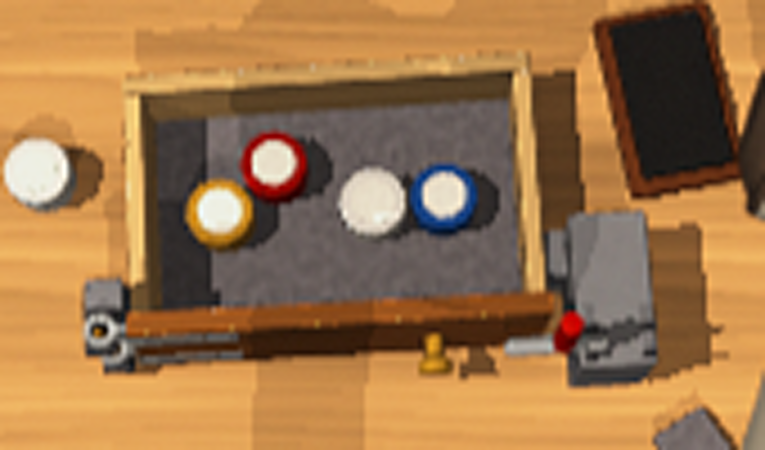

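Run:
```python
from fit import *
import pickle
T,S=pickle.load(open("im4.pkl","rb"))
E=door_edges(); E0=E-[0,.15,0]
for n,c,P in(("T",T,[.6091,.0945,.0645]),("S",S,[.6063,.095,.0645])):
    g=grad(c)
    for z in(.008,.012,.016,.02):
        best=[]
        for a in np.arange(-.1,.1,.005):
          for dx in np.arange(-.003,.0031,.001):
            X=tf([0,0,a],E0)+[-.094+dx,.15,z]; q=proj(c,tf(P,X)).astype(np.float32)
            best.append((cv2.remap(g,q[None,:,0],q[None,:,1],1).mean(),a,dx))
        print(n,z,[tuple(np.round(b,3)) for b in sorted(best)[::-1][:4]])
```

```text
T 0.008 [(np.float64(24.177), np.float64(-0.005), np.float64(0.002)), (np.float64(24.126), np.float64(-0.01), np.float64(0.002)), (np.float64(24.092), np.float64(0.0), np.float64(0.001)), (np.float64(24.071), np.float64(-0.01), np.float64(0.003))]
T 0.012 [(np.float64(24.227), np.float64(-0.005), np.float64(0.001)), (np.float64(24.154), np.float64(-0.01), np.float64(0.002)), (np.float64(24.088), np.float64(0.0), np.float64(0.0)), (np.float64(24.0), np.float64(-0.01), np.float64(0.001))]
T 0.016 [(np.float64(24.182), np.float64(-0.01), np.float64(0.001)), (np.float64(24.177), np.float64(-0.005), np.float64(0.0)), (np.float64(24.047), np.float64(-0.015), np.float64(0.002)), (np.float64(24.015), np.float64(0.0), np.float64(-0.001))]
T 0.02 [(np.float64(24.167), np.float64(-0.01), np.float64(0.0)), (np.float64(24.095), np.float64(-0.005), np.float64(-0.001)), (np.float64(24.062), np.float64(-0.005), np.float64(0.0)), (np.float64(24.049), np.float64(-0.015), np.float64(0.001))]
S 0.008 [(np.float64(18.793), np.float64(-0.02), np.float64(0.003)), (np.float64(18.579), np.float64(-0.025), np
[... 188 characters left out ...]
 np.float64(0.002)), (np.float64(18.22), np.float64(-0.035), np.float64(0.003)), (np.float64(18.137), np.float64(-0.025), np.float64(0.002)), (np.float64(18.094), np.float64(-0.02), np.float64(0.001))]
S 0.016 [(np.float64(17.814), np.float64(-0.03), np.float64(0.0)), (np.float64(17.785), np.float64(-0.035), np.float64(0.0)), (np.float64(17.756), np.float64(-0.04), np.float64(0.001)), (np.float64(17.753), np.float64(-0.025), np.float64(-0.001))]
S 0.02 [(np.float64(18.005), np.float64(-0.035), np.float64(-0.002)), (np.float64(17.959), np.float64(-0.04), np.float64(-0.001)), (np.float64(17.92), np.float64(-0.03), np.float64(-0.002)), (np.float64(17.86), np.float64(-0.03), np.float64(-0.003))]
```

The door angle relative to the pen is about -0.005 rad in the top view and about -0.02 to -0.03 in the side view; both are inside the 0.06 limit. The tins are in, the bolt tip overlaps the door at (507,347) in the top crop, and the arm is clear. I'm handing in.

Run:
```python
from station import r
print(r.finish_job())
```

```text
the job is handed in; nothing more can be done
None
```

The job is handed in with the door hung and shut, the bolt shot, and all four tins (blue, aluminium, red, brass) inside the pen. `finish_job()` reported no verdict.

I drew the bolt and moved the tins inside first. Then I took the door from the rack, lowered it onto both pins front outwards, released it and shot the bolt about 45 mm.

**What the last checks showed**
- **Knuckles:** pin tips were visible in both holes while lowering, and the wrist load went from −2.8 N to 0 as the door came to rest. I could not measure the final seating height precisely. The side-view fit slightly preferred a height about 4 mm low.
- **Door angle:** the two cameras disagreed, about −0.005 to −0.01 rad in the top view and −0.02 to −0.03 rad in the side view. Both are inside the 0.06 limit.
- **Bolt:** I judged it from the gripper's travel between the two ends and from the pictures, where its tip lies across the door. At the start the knob stood about 9 mm short of fully shot in the pictures. I think closing the fingers pushed it the rest of the way before I drew it.
- **Tins:** the red one was knocked aside during the run, to pen x ≈ +32 mm, y ≈ +38 mm. I left it there because that is within limits.
- **Bystanders:** I touched none of them.
- **Arm:** it ended clear of everything.

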